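# Sort turned parts and spindle spacers at the lathe bench

## Task

Sort the mixed parts on the lathe bench: stand the two walnut (dark) pieces upright in the tray with the dark floor and the maple (pale) knob upright in the tray with the pale floor. Stack the two spindle spacers flat on the stand's post, the large steel one first and the small brass one on top; after letting go of each spacer, press down firmly on it with the fingertips for a moment to feel that it lies flat, the large one before the small one is added. Leave the bowl and the wax tin where they are.

Things in the scene. Friction and masses are not known exactly. Their poses are not given: they have to be found in the camera images.
- stand: spacer stand, fixed: a flat blue round base 90 mm across and 12 mm thick with an upright dark steel post in its middle, 20 mm in diameter, tapering over its last 9 mm to a tip 56 mm above the bench. Origin: centre of the base's underside, on the bench; z up along the post. The base's top is at 12 mm
- dark_tray: tray with a dark walnut floor and blue walls, fixed: outside 100 mm along its x by 140 mm along its y, walls 5 mm thick (inside 90 x 130 mm), wall tops 14 mm above the bench, floor 4 mm above the bench. Origin: centre of the underside, on the bench; z up
- pale_tray: tray with a pale maple floor and blue walls, fixed: same sizes and axes as the dark tray
- large_spacer: large spindle spacer: flat dark grey steel ring, 64 mm outside diameter, hole 30 mm, 14 mm thick, 0.1 to 0.25 kg. Origin: centre of its underside; z is its axis. Starts flat on the bench
- small_spacer: small spindle spacer: flat yellow brass ring, 52 mm outside diameter, hole 30 mm, 14 mm thick, 0.08 to 0.2 kg. Origin: centre of its underside; z is its axis. Starts flat on the bench
- dark_knob: turned walnut (dark) drawer knob with a waist, about 0.05 kg, 42 mm tall: foot 30 mm across, waist 20 mm at 14 mm height, head 36 mm across between 24 and 36 mm height (grip there). Stands upright. Origin: centre of its foot's underside; z up its axis
- pale_knob: turned maple (pale) drawer knob, same shape and sizes as the dark knob. Stands upright. Origin: centre of its foot's underside; z up its axis
- dark_foot: turned walnut (dark) furniture foot, about 0.05 kg, 42 mm tall: a plain taper standing on its narrow end, 26 mm across at the bottom, 38 mm across with straight sides between 30 and 42 mm height (grip there). Origin: centre of its underside; z up its axis
- bowl: bystander, loose: small turned wooden bowl, 90 mm across, 42 mm high. Origin: centre of its underside
- wax_tin: bystander, loose: red wax tin, 60 mm across, 50 mm high. Origin: centre of its underside
Not all that is in view belongs to the job. There is more than one size of the small_spacer; the job needs the larger. What is shaped like the dark_knob but turquoise is not meant.

How it is judged:
On the way, in this order (a step that is already met when the one before it is completed fails the run):
1. the large spacer lies flat on the stand's base, round the post, let go (z of large_spacer in the frame of stand between 0.009 and 0.015 m and horizontal distance between large_spacer and stand below 0.008 m and angle between large_spacer's own z axis and vertical below 0.08 rad and linear speed of large_spacer below 0.02 m/s and contact force between the fingers and large_spacer below 0.1 N and horizontal distance between small_spacer and stand above 0.05 m), for 0.2 s.
2. the large spacer is pressed down by the fingers with at least 3 N, before the small one is added (z of large_spacer in the frame of stand between 0.009 and 0.015 m and horizontal distance between large_spacer and stand below 0.008 m and angle between large_spacer's own z axis and vertical below 0.08 rad and horizontal distance between small_spacer and stand above 0.05 m and contact force between the fingers and large_spacer above 3 N and contact force between large_spacer and stand above 5 N), for 0.1 s.
3. the small spacer lies flat on the large one, round the post, let go (z of large_spacer in the frame of stand between 0.009 and 0.015 m and horizontal distance between each of large_spacer, small_spacer and stand below 0.008 m and angle between each of large_spacer, small_spacer's own z axis and vertical below 0.08 rad and z of small_spacer in the frame of stand between 0.023 and 0.029 m and linear speed of small_spacer below 0.02 m/s and contact force between the fingers and small_spacer below 0.1 N), for 0.2 s.
4. the small spacer is pressed down by the fingers with at least 3 N (z of large_spacer in the frame of stand between 0.009 and 0.015 m and horizontal distance between each of large_spacer, small_spacer and stand below 0.008 m and angle between each of large_spacer, small_spacer's own z axis and vertical below 0.08 rad and z of small_spacer in the frame of stand between 0.023 and 0.029 m and contact force between the fingers and small_spacer above 3 N and contact force between small_spacer and large_spacer above 5 N), for 0.1 s.
At the end, for the whole second after the job is handed in: Large spacer flat on the base, small one flat on it, round the post (centres within 8 mm, heights 3 mm, tilt 0.08 rad); walnut knob and foot on the dark tray's floor, maple knob on the pale tray's floor (tilt under 0.2 rad, inside the walls); all released and at rest (all of step 3 and x of dark_knob in the frame of dark_tray between -0.035 and 0.035 m and y of dark_knob in the frame of dark_tray between -0.055 and 0.055 m and z of dark_knob in the frame of dark_tray between 0 and 0.009 m and angle between each of dark_knob, dark_foot, pale_knob's own z axis and vertical below 0.2 rad and x of dark_foot in the frame of dark_tray between -0.035 and 0.035 m and y of dark_foot in the frame of dark_tray between -0.055 and 0.055 m and z of dark_foot in the frame of dark_tray between 0 and 0.009 m and x of pale_knob in the frame of pale_tray between -0.035 and 0.035 m and y of pale_knob in the frame of pale_tray between -0.055 and 0.055 m and z of pale_knob in the frame of pale_tray between 0 and 0.009 m and linear speed of each of large_spacer, dark_knob, pale_knob, dark_foot below 0.02 m/s and contact force between the fingers and large_spacer below 0.1 N and contact force between the fingers and dark_knob below 0.1 N and contact force between the fingers and pale_knob below 0.1 N and contact force between the fingers and dark_foot below 0.1 N); the robot touches nothing.
It fails at once if the bowl is pushed more than 20 mm from its place (distance of bowl from where it was at the start of the episode above 0.02 m).
It fails at once if the wax tin is pushed more than 20 mm from its place (distance of wax_tin from where it was at the start of the episode above 0.02 m).
It also fails if it takes over 141 s, if anything falls off the work surface, if the arm or the gripper's body presses on something with over 40 N, if the wrist force passes 120 N, or if a joint passes its speed limit or range.

## Robot

A 7-joint arm with a two-finger parallel gripper is mounted at the origin on the work surface. World frame = base frame: x ahead of the robot, y to its left, z up, the work surface at z = 0. Lengths are in m, angles in rad, forces in N, time in s.
With the tool pointing down it reaches from about 0.425 to 0.875 m from the base axis. Payload 4.7 kg.
Tool frame: the origin (TCP) lies at the very end of the fingers, on their centre line; the grasp point (between the pads) lies behind it (ctrl.tcp_to_grasp is the z of the grasp point in the tool frame, in m); z points along the fingers, y is the line along which they close (so a half turn about z gives the same grasp; the last joint's range is limited). The gripper opens to 87 mm and grips with 3 to 60 N. Pads are 19 mm wide; open, the fingers measure 117 mm over their backs; the gripper's body (75 mm by 190 mm) begins 51 mm behind the grasp point.
Start: joints at [0.014, 0.321, -0.07, 1.45, 0.023, 1.371, -0.057], TCP at [0.65, -0, 0.202] pointing down, gripper open.
Joint ranges: [-2.86, 2.86], [-0.3, 2.09], [-1.38, 1.24], [0.06, 2.45], [-1.56, 4.7], [0.09, 2.05], [-2.69, 2.69]. Speed limits (rad/s): [2.57, 2.57, 3.14, 3.14, 3.14, 3.14, 3.14].

## Interface

Orientations are given as a rotation vector (axis times angle).
In Python, from bench import ctrl gives the robot as it stands.
- The arm moves only by the tool step_arm, never from a script. Its argument "targets" is a list of rows, each a list of 7 numbers: the shift along the world's x, y, z in cm, then the turn, a rotation vector about the world's x, y, z in degrees, then the opening, from 0 (shut) to 1 (fully open). A call has exactly 5 rows; each row shifts and turns the commanded pose from where the row before left it; what a row does not reach is not made up. A row lasts 1/12 s, in which the tool goes at most 41.7 mm and 7.16 degrees, less where a joint would pass 70% of its speed; a pose out of reach is approached as far as the arm can. A call with a gripper value outside its range is refused whole. The fingers move at their own pace and stop on an object; "force" is the grip in N (left out, the last holds). Time passes only in rows, so rows that do not move let the fingers close, or fill a call up. It gives the time, the measured TCP pose, the force, the opening and the grip force at its end, in the units of the state.
- ctrl.get_state(): the state, without advancing time (a new reading comes with each control period).
- ctrl.get_image(name): name is "scene" or "side" or "wrist"; returns (picture, depth): 480x640x3 uint8, red, green, blue; 480x640 float32, m along the optical axis (not along the pixel's ray), 0 where there is no reading.
- ctrl.camera_params(name): a dict with "intrinsics" (3x3 intrinsics, pixels), "rvec" (rotation vector, rad) and "tvec" (3), from world to camera coordinates, as OpenCV has them; the wrist camera has in their place "hand_eye" (4x4, takes a point from camera to tool coordinates, whose origin is the TCP and whose axes are the flange's). Camera axes: x right, y down, z forward; pixel columns grow to the right and rows downward; lengths in m; the calibration is good to about 2 mm. A picture is of the moment at which its call begins: read the wrist's pose just before it. camera_params takes no time and is no camera call.
- ctrl.close_job(): hands the job in; it is judged then, once.
The state is a dict: "time": time; "joint_positions": joint angles; "qd": joint speeds; "joint_torque": joint torques, N m; "position": TCP position; "tool_rot": TCP orientation; "ft_force": force on the tool from outside, world axes, zero at the start; "torque": the same for the moment, N m; "grip_width": opening from 0.0 (shut) to 1.0 (fully open); "grip_force": force on a finger pad.
Only numpy, scipy, OpenCV 4.12 (cv2) and the standard library are available. Lean on these libraries where they do the work, as an engineer would, in place of code of your own. Each camera call takes 0.05 s, during which the arm holds its last target. There are 200 camera calls.

## Working session

There is one attempt and no reset: what is moved stays moved. The work goes in short steps, Python scripts to look and compute and a tool call to move; the robot and the scene stay as the last step left them, time stands still between calls to the robot, and variables do not carry over. Pictures are saved under pics/ and viewed, at most 14 in all, crops included, and the job is handed in when it is done.

Besides the shell and the picture viewer there is one more tool, called after ">>>" by a JSON object that holds its "name" and its "arguments". step_arm: Moves the arm, as the interface text tells. Its arguments: {"type":"object","properties":{"targets":{"type":"array"},"force":{"type":"number"}},"required":["targets"]}

```bash
ls; mkdir -p pics
cat > h.py <<'E'
import numpy as np, cv2
from bench import ctrl
def cam(name,st=None):
    p=ctrl.camera_params(name); K=np.array(p["intrinsics"])
    if "hand_eye" in p:
        st=st or ctrl.get_state()
        T=np.eye(4); T[:3,:3]=cv2.Rodrigues(np.array(st["tool_rot"],float))[0]; T[:3,3]=st["position"]
        C=T@np.array(p["hand_eye"]); return K,C[:3,:3],C[:3,3]
    R=cv2.Rodrigues(np.array(p["rvec"],float))[0]; return K,R.T,-R.T@np.array(p["tvec"],float).ravel()
def ray(c,uv,z):
    K,R,o=c; d=R@np.linalg.inv(K)@np.array([uv[0],uv[1],1.]); return o+d*(z-o[2])/d[2]
def cloud(c,dep):
    K,R,o=c; v,u=np.mgrid[:480,:640]; P=np.stack([(u-K[0,2])/K[0,0]*dep,(v-K[1,2])/K[1,1]*dep,dep],-1); return P@R.T+o
def shot(name):
    st=ctrl.get_state(); c=cam(name,st); im,d=ctrl.get_image(name); np.savez(f"/tmp/{name}.npz",im=im,d=d,K=c[0],R=c[1],o=c[2]); return c,im,d
def load(name):
    z=np.load(f"/tmp/{name}.npz"); return (z["K"],z["R"],z["o"]),z["im"],z["d"]
def save(im,f): cv2.imwrite(f"pics/{f}.png",im[...,::-1])
E
python3 - <<'E'
from h import *
for n in("scene","side","wrist"):
    c,im,d=shot(n); save(im,n+"0"); print(n,c[0][0,0],c[2].round(3),c[1][:,2].round(2))
s=ctrl.get_state();print(s, ctrl.tcp_to_grasp)
E
```

```text
pics
scene 580.1538196035945 [1.246 0.102 0.728] [-0.71 -0.11 -0.7 ]
side 601.6327829827898 [ 0.2   -0.532  0.836] [ 0.35  0.52 -0.78]
wrist 415.00258772112375 [0.65  0.073 0.383] [-0.   -0.27 -0.96]
{'time': 0.15, 'joint_positions': array([ 0.01409956,  0.32163117, -0.07003475,  1.45135687,  0.02258264,
        1.37079915, -0.05690764]), 'qd': array([-0.00116024, -0.00328521,  0.00025933, -0.00290004, -0.00209196,
        0.00025003,  0.00017371]), 'joint_torque': array([ 2.16972071e-04, -4.91794288e+01, -4.04079035e-01, -3.12878716e+01,
       -6.39387709e-02,  4.04033612e-02,  9.90178205e-05]), 'position': array([ 6.49571727e-01, -7.23312049e-05,  2.01645418e-01]), 'tool_rot': array([-2.22081794e+00, -2.22074116e+00,  1.65471102e-03]), 'ft_force': array([-0.28479594, -0.25996277,  0.59888776]), 'torque': array([-0.00602314,  0.039157  ,  0.00095884]), 'grip_force': 0.0, 'grip_width': 1.0020228303279097} -0.0187
```

View pics/scene0.png

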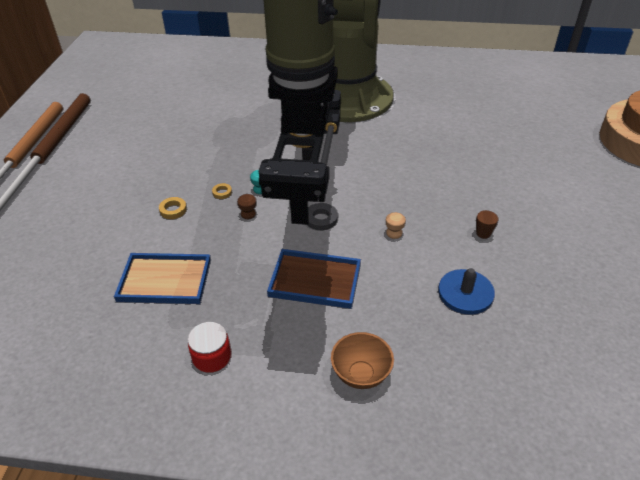

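View pics/side0.png

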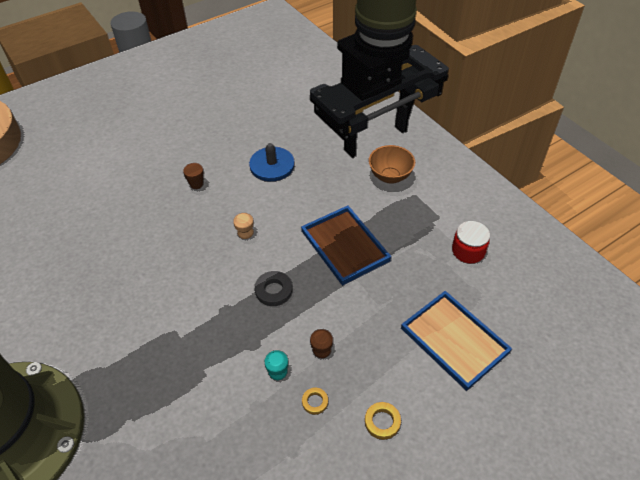

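The side view shows these objects:

| Object | Side pixel |
|---|---|
| Steel ring | (273,288) |
| Brass ring, larger | (383,420) |
| Brass ring, smaller | (315,401) |
| Walnut knob | (321,342) |
| Turquoise decoy | (277,363) |
| Maple knob | (244,224) |
| Walnut foot | (194,175) |
| Stand | (272,160) |
| Dark tray | (346,243) |
| Pale tray | (456,338) |
| Bowl | (391,165) |
| Tin | (471,241) |

These could be confused:
- **Small spacer:** the two brass rings. I choose (383,420), the larger.
- **Dark knob:** the turquoise one at (277,363) and the foot. I choose (321,342).

Next I'll measure positions and take one close crop.

```bash
cat > m.py <<'E'
from h import *
seeds={"side":dict(steel=(262,288),brass=(369,420),brassS=(305,401),dknob=(321,342),turq=(277,363),pknob=(244,224),foot=(194,173),stand=(258,165),bowl=(391,175),tin=(471,241),dtray=(346,243),ptray=(456,338)),
"scene":dict(steel=(322,224),brass=(162,208),brassS=(214,191),dknob=(247,205),pknob=(395,221),foot=(486,222),stand=(455,290),bowl=(362,375),tin=(209,345),dtray=(315,280),ptray=(165,279))}
if __name__=="__main__":
  for n in seeds:
    c,im,d=load(n); P=cloud(c,d); 
    tab=(P[...,2]>0.003)&(P[...,2]<0.1)&(d>0)&(P[...,0]>.3)&(P[...,0]<1.2)
    print(n,"bench z",np.median(P[400:430,300:340,2]) if n=="scene" else np.median(P[230:260,100:150,2]))
    k,lab=cv2.connectedComponents(tab.astype(np.uint8),connectivity=4)
    for o,(u,v) in seeds[n].items():
        L=lab[v,u]; 
        if L==0: print(o,"none",P[v,u]);continue
        Q=P[lab==L]; zt=np.percentile(Q[:,2],97); top=Q[Q[:,2]>zt-.006] if o not in("stand",) else Q[(Q[:,2]>.008)&(Q[:,2]<.016)]
        xy=top[:,:2].astype(np.float32)
        (x,y),r=cv2.minEnclosingCircle(xy); box=cv2.minAreaRect(Q[:,:2].astype(np.float32))
        print(o,len(Q),"ztop %.3f"%zt,"circ %.4f %.4f r %.4f"%(x,y,r),"box",np.round(box[0],4),np.round(box[1],3),round(box[2],1) )
E
python3 m.py
python3 - <<'E'
from h import *
c,im,d=load("side"); save(cv2.resize(im[270:460,250:440],(760,570*4//3))[:600],"crop0")
E
```

```text
side bench z 0.0003034242146506827
steel 928 ztop 0.017 circ 0.4461 -0.0100 r 0.0331 box [ 0.446  -0.0085] [0.067 0.063] 70.6
brass 818 ztop 0.017 circ 0.4544 -0.2931 r 0.0262 box [ 0.4553 -0.2927] [0.054 0.051] 16.0
brassS 425 ztop 0.013 circ 0.3924 -0.2131 r 0.0199 box [ 0.3923 -0.2128] [0.039 0.037] 37.4
dknob 540 ztop 0.044 circ 0.4470 -0.1482 r 0.0172 box [ 0.4537 -0.143 ] [0.051 0.035] 41.7
turq 570 ztop 0.044 circ 0.3727 -0.1405 r 0.0173 box [ 0.3736 -0.1383] [0.039 0.035] 68.1
pknob 430 ztop 0.044 circ 0.4687 0.1262 r 0.0175 box [0.4782 0.1389] [0.067 0.034] 54.3
foot 433 ztop 0.044 circ 0.4527 0.2865 r 0.0227 box [0.4549 0.3065] [0.085 0.036] 81.4
stand 1274 ztop 0.051 circ 0.5991 0.2493 r 0.0472 box [0.6014 0.2486] [0.095 0.094] 80.6
bowl none [0.77517505 0.09074003 0.00296907]
tin 1282 ztop 0.053 circ 0.7712 -0.1338 r 0.0293 box [ 0.7782 -0.1185] [0.099 0.059] 58.1
dtray 3404 ztop 0.016 circ 0.5996 0.0002 r 0.0864 box [0.6025 0.003 ] [0.151 0.109] 86.9
ptray 4843 ztop 0.016 circ 0.6299 -0.2522 r 0.0865 box [ 0.6326 -0.2498] [0.11  0.147] 5.1
scene bench z 5.131054237222932
[... 248 characters left out ...]
16 -0.2108] [0.042 0.038] 27.1
dknob 391 ztop 0.044 circ 0.4499 -0.1465 r 0.0173 box [ 0.4384 -0.1496] [0.062 0.035] 20.7
pknob 414 ztop 0.043 circ 0.4705 0.1294 r 0.0173 box [0.4713 0.1297] [0.033 0.034] 11.8
foot 500 ztop 0.043 circ 0.4517 0.2882 r 0.0207 box [0.453  0.2892] [0.039 0.037] 23.0
stand 1986 ztop 0.050 circ 0.5988 0.2502 r 0.0465 box [0.5997 0.2501] [0.089 0.09 ] 73.2
bowl 2777 ztop 0.043 circ 0.7722 0.0923 r 0.0456 box [0.7657 0.0965] [0.088 0.105] 59.3
tin 1753 ztop 0.052 circ 0.7692 -0.1308 r 0.0286 box [ 0.7713 -0.1325] [0.059 0.065] 21.4
dtray none [0.59961664 0.00200114 0.00133422]
ptray 3790 ztop 0.016 circ 0.6295 -0.2505 r 0.0863 box [ 0.6245 -0.2542] [0.115 0.148] 5.5
```

View pics/crop0.png

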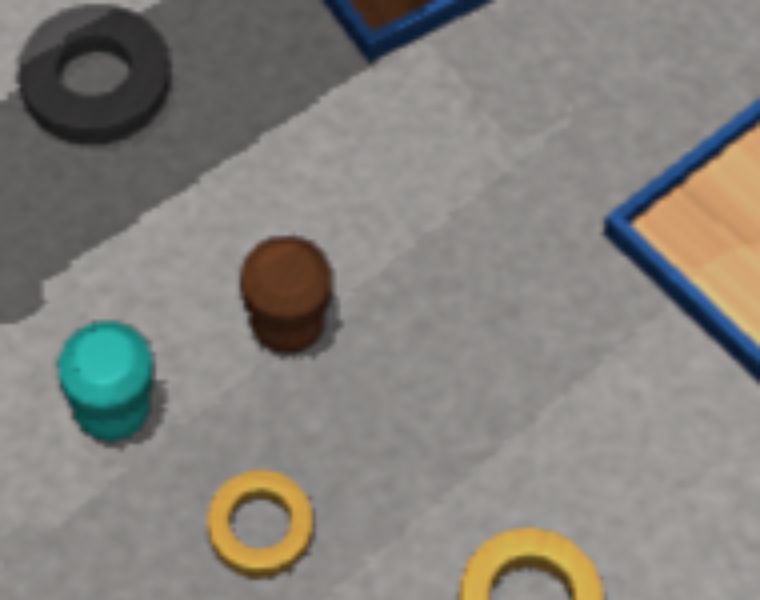

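The crop confirms the choices: larger brass ring at the bottom right, walnut knob at crop pixel (287,295), turquoise decoy at the left. The steel spacer goes first: about (0.446, -0.008).

>>> {"name": "step_arm", "arguments": {"targets": [[-3.0, -0.1, -1.0, 0, 0, 0, 1], [-3.0, -0.1, -1.0, 0, 0, 0, 1], [-3.0, -0.1, -1.0, 0, 0, 0, 1], [-3.0, -0.1, -1.0, 0, 0, 0, 1], [-3.0, -0.1, -1.0, 0, 0, 0, 1]], "force": 20}}

```text
time: 0.57
position: [0.4983, -0.0051, 0.1516]
tool_rot: [-2.221, -2.221, 0.001]
ft_force: [-0.2, -0.3, 0.5]
grip_width: 0.998
grip_force: 0.0
```

>>> {"name": "step_arm", "arguments": {"targets": [[-2.0, -0.1, -1.0, 0, 0, 0, 1], [-2.0, -0.1, -1.0, 0, 0, 0, 1], [-1.3, -0.1, -1.0, 0, 0, 0, 1], [0, 0, 0, 0, 0, 0, 1], [0, 0, 0, 0, 0, 0, 1]]}}

```text
time: 0.98
position: [0.4467, -0.0081, 0.1224]
tool_rot: [2.222, 2.221, -0.0]
ft_force: [1.1, 0.1, 0.4]
grip_width: 0.999
grip_force: 0.0
```

Run:
```python
from h import *
for n in("wrist",):
    c,im,d=shot(n); P=cloud(c,d); save(im,"w1")
    t=(P[...,2]>.004)&(P[...,2]<.06)&(d>0)
    k,lab,stt,cen=cv2.connectedComponentsWithStats(t.astype(np.uint8),connectivity=4)
    for i in range(1,k):
        if stt[i,4]>300:
            Q=P[lab==i]; zt=np.percentile(Q[:,2],97); top=Q[Q[:,2]>zt-.004]
            print(stt[i],zt.round(3),[np.round(a,4) for a in cv2.minEnclosingCircle(top[:,:2].astype(np.float32))])
print(ctrl.get_state()["position"])
```

```text
[ 332    0   61   50 2473] 0.042 [array([0.4683, 0.1281]), np.float64(0.0158)]
[ 454  112  178  183 6092] 0.015 [array([0.5991, 0.0086]), np.float64(0.0811)]
[ 279  185   88   87 4762] 0.015 [array([ 0.4449, -0.0062]), np.float64(0.032)]
[463 292  73  17 768] 0.015 [array([ 0.5791, -0.0632]), np.float64(0.0269)]
[ 204  365   50   55 2119] 0.042 [array([ 0.3726, -0.136 ]), np.float64(0.0155)]
[304 374  45  29 933] 0.038 [array([ 0.447 , -0.1341]), np.float64(0.014)]
[ 0.44788061 -0.00797988  0.12303931]
```

View pics/w1.png

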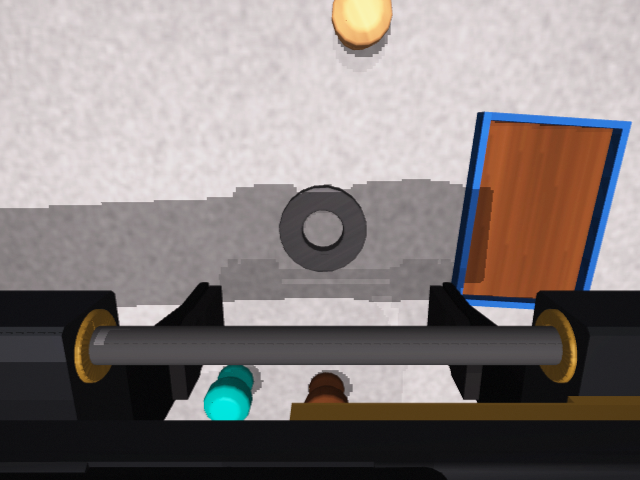

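The wrist view shows the steel ring at px (323,228), between the fingers' plane, with its centre at (0.445, -0.006). The dark tray is at the right, slightly turned. Now descend and grip.

>>> {"name": "step_arm", "arguments": {"targets": [[-0.1, 0.1, -2.5, 0, 0, 0, 1], [0, 0.1, -2.5, 0, 0, 0, 1], [0, 0, -2.5, 0, 0, 0, 1], [0, 0, -2.3, 0, 0, 0, 1], [0, 0, -1.0, 0, 0, 0, 1]]}}

```text
time: 1.45
position: [0.4456, -0.0059, 0.0124]
tool_rot: [-2.22, -2.22, 0.003]
ft_force: [-1.1, -0.4, -1.2]
grip_width: 1.001
grip_force: 0.0
```

>>> {"name": "step_arm", "arguments": {"targets": [[0, 0, -1.0, 0, 0, 0, 1], [0, 0, 0, 0, 0, 0, 1], [0, 0, 0, 0, 0, 0, 0.5], [0, 0, 0, 0, 0, 0, 0.5], [0, 0, 0, 0, 0, 0, 0.5]]}}

```text
time: 1.87
position: [0.4473, -0.006, 0.0057]
tool_rot: [2.22, 2.22, 0.003]
ft_force: [0.4, 0.4, 0.3]
grip_width: 0.852
grip_force: 0.0
```

>>> {"name": "step_arm", "arguments": {"targets": [[0, 0, 0, 0, 0, 0, 0.5], [0, 0, 0, 0, 0, 0, 0.5], [0, 0, 0, 0, 0, 0, 0.5], [0, 0, 0, 0, 0, 0, 0.5], [0, 0, 0, 0, 0, 0, 0.5]]}}

```text
time: 2.28
position: [0.4461, -0.006, 0.0046]
tool_rot: [2.221, 2.221, 0.0]
ft_force: [0.1, -0.1, -0.5]
grip_width: 0.526
grip_force: 0.0
```

The opening went below 64 mm with no grip force, so I need to look.

Run:
```python
from h import *
c,im,d=shot("wrist"); c2,im2,d2=shot("side")
a=cv2.resize(im[150:480,160:500],(400,388)); b=cv2.resize(im2[200:360,190:355],(400,388)); save(np.hstack([a,b]),"g1"); print(ctrl.get_state())
```

```text
{'time': 2.3833, 'joint_positions': array([ 0.03843865,  0.10031708, -0.08766387,  2.1482028 ,  0.01128597,
        0.89340218, -0.05586762]), 'qd': array([-5.73677107e-04, -1.42137024e-04,  5.53248744e-04, -1.64426247e-04,
        7.32663731e-06, -6.58452005e-04, -6.82370129e-05]), 'joint_torque': array([ 2.14149964e-03, -3.05506074e+01, -1.39440070e-01, -2.48820376e+01,
       -5.05237863e-02,  3.24475346e-02, -5.39622806e-05]), 'position': array([ 0.44599484, -0.00601893,  0.00450764]), 'tool_rot': array([2.22139659e+00, 2.22137925e+00, 7.09929500e-05]), 'ft_force': array([-0.19118193, -0.13102789,  0.4050553 ]), 'torque': array([0.01909347, 0.0023532 , 0.0068292 ]), 'grip_force': 0.0, 'grip_width': 0.5114942537734335}
```

View pics/g1.png

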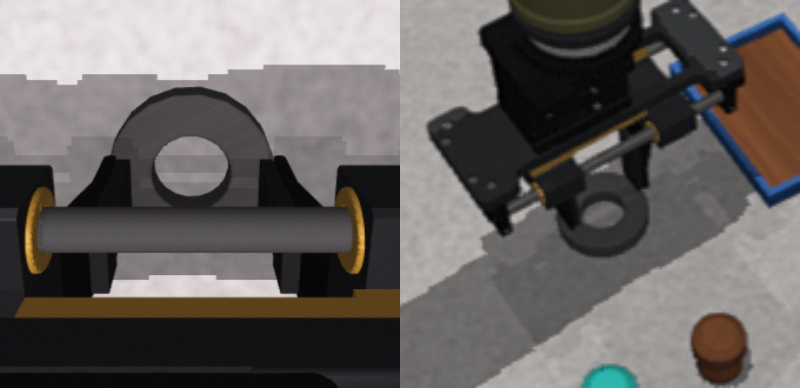

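Run:
```python
from h import *
for n in("wrist","side"):
    c,im,d=load(n); P=cloud(c,d)
    g=im.max(2); dark=(P[...,2]>.008)&(P[...,2]<.02)&(d>0)&(np.abs(P[...,0]-.446)<.06)&(np.abs(P[...,1])<.06)
    Q=P[dark]; print(n,len(Q),[np.round(np.percentile(Q[:,i],[1,50,99]),4) for i in range(3)],[np.round(a,4) for a in cv2.minEnclosingCircle(Q[:,:2].astype(np.float32))])
c,im,d=load("wrist"); K,R,o=c
q=R.T@(np.array([.446,-.006,.0045])-o); print("tcp px",(K@q/q[2])[:2])
q=R.T@(np.array([.446,-.006,.0232])-o); print("grasp px",(K@q/q[2])[:2])
q=R.T@(np.array([.4445,-.0065,.014])-o); print("ring px",(K@q/q[2])[:2])
```

```text
wrist 7605 [array([0.4174, 0.4465, 0.4726]), array([-0.0204,  0.0078,  0.0248]), array([0.0087, 0.0133, 0.0148])] [array([ 0.4452, -0.0021]), np.float64(0.0311)]
side 673 [array([0.4149, 0.4503, 0.4745]), array([-0.0406, -0.0188,  0.0177]), array([0.0084, 0.0139, 0.0173])] [array([ 0.4465, -0.0108]), np.float64(0.0328)]
tcp px [324.80589414 289.60930553]
grasp px [324.82077879 306.14755376]
ring px [321.46375526 298.64997609]
```

Run:
```python
from h import *
c,im,d=load("wrist"); P=cloud(c,d)
m=(np.abs(P[...,1]+.006)<.02)&(d>0)&(np.abs(P[...,0]-.446)<.07)
for a in np.arange(0,.075,.005):
    q=P[m&(P[...,2]>=a)&(P[...,2]<a+.005)]
    if len(q)>5:
        x=q[:,0]; l=x[x<.446]; r=x[x>.446]; print("%.3f"%a,len(q),*(np.round(np.percentile(s,[2,98]),4) if len(s) else None for s in(l,r)))
c,im,d=load("side"); P=cloud(c,d)
m=(np.abs(P[...,1]+.006)<.02)&(d>0)&(np.abs(P[...,0]-.446)<.07)
print()
for a in np.arange(0,.075,.005):
    q=P[m&(P[...,2]>=a)&(P[...,2]<a+.005)]
    if len(q)>5:
        x=q[:,0]; l=x[x<.446]; r=x[x>.446]; print("%.3f"%a,len(q),*(np.round(np.percentile(s,[2,98]),4) if len(s) else None for s in(l,r)))
```

```text
0.000 2396 [0.3779 0.4451] [0.4471 0.515 ]
0.005 363 [0.4182 0.4456] [0.4461 0.4712]
0.010 5233 [0.4169 0.4439] [0.4479 0.4732]
0.015 20 [0.4202 0.4388] [0.4469 0.4718]
0.020 61 [0.4158 0.4234] [0.4692 0.4768]
0.025 358 [0.4146 0.4235] [0.4691 0.4778]
0.030 336 [0.4146 0.4234] [0.4691 0.4778]
0.035 360 [0.4146 0.4234] [0.4691 0.4779]
0.040 369 [0.4146 0.4234] [0.469  0.4779]
0.045 457 [0.4143 0.4234] [0.4691 0.4783]
0.050 423 [0.4131 0.4228] [0.4697 0.4792]
0.055 429 [0.4119 0.4228] [0.4696 0.4804]
0.060 362 [0.4112 0.4234] [0.4691 0.4811]
0.065 141 [0.423  0.4235] [0.469  0.4693]
0.070 1293 [0.4183 0.4233] [0.4691 0.474 ]

0.000 639 [0.3768 0.4441] [0.448 0.515]
0.005 51 [0.4093 0.4458] [0.4475 0.4609]
0.010 295 [0.4148 0.4453] [0.4474 0.4756]
0.015 101 [0.4158 0.4438] [0.4511 0.4741]
0.020 6 [0.4172 0.4205] [0.4702 0.4712]
0.025 24 [0.4158 0.4248] [0.4694 0.478 ]
0.030 38 [0.4156 0.4228] [0.4695 0.4781]
0.035 34 [0.4155 0.4236] [0.469  0.4774]
0.040 31 [0.4155 0.4243] [0.4693 0.4781]
0.045 37 [0.4149 0.4238] [0.4694 0.4795]
0.050 31 [0.4148 0.4231] [0.4701 0.479 ]
0.055 18 [0.415 0.423] [0.4703 0.4796]
0.060 19 [0.4185 0.4185] [0.4698 0.4821]
0.065 16 None [0.4695 0.4815]
0.070 29 None [0.4698 0.4836]
```

>>> {"name": "step_arm", "arguments": {"targets": [[0, 0, 0, 0, 0, 0, 0.4], [0, 0, 0, 0, 0, 0, 0.4], [0, 0, 0, 0, 0, 0, 0.4], [0, 0, 0, 0, 0, 0, 0.4], [0, 0, 0, 0, 0, 0, 0.4]]}}

```text
time: 2.8
position: [0.446, -0.006, 0.0045]
tool_rot: [2.221, 2.221, -0.0]
ft_force: [-0.3, 0.4, 0.5]
grip_width: 0.407
grip_force: 0.0
```

The fingers closed above the ring. The real finger ends seem to sit about 15 mm above the reported TCP. I'll check this against the first side and scene images, taken with the TCP at z = 0.2016.

Run:
```python
from h import *
for n in("side","scene"):
    im=cv2.imread(f"pics/{n}0.png"); 
c,_,_=load("scene")
im,d=None,None
z=np.load("/tmp/scene.npz"); c=(z["K"],z["R"],z["o"]); d=z["d"]; P=cloud(c,d)
m=(d>0)&(np.abs(P[...,0]-.65)<.08)&(np.abs(P[...,1])<.03)&(P[...,2]>.1)
Q=P[m]; print("scene start z min",np.percentile(Q[:,2],[0,.5,1,2,5]))
for a in np.arange(.19,.25,.004):
    q=Q[(Q[:,2]>=a)&(Q[:,2]<a+.004)]; print("%.3f"%a,len(q), np.round(np.percentile(q,[2,50,98],axis=0)[:,:2].T,3).tolist() if len(q)>3 else "")
c,im,d=shot("side"); P=cloud(c,d)
m=(d>0)&(np.abs(P[...,0]-.446)<.045)&(np.abs(P[...,1]+.006)<.012)&(P[...,2]>.0155)
for a in np.arange(.0155,.04,.002):
    q=P[m&(P[...,2]>=a)&(P[...,2]<a+.002)]; print("%.4f"%a,len(q))
```

```text
scene start z min [0.2214859  0.22678595 0.23114239 0.23933262 0.26389745]
0.190 0 
0.194 0 
0.198 0 
0.202 0 
0.206 0 
0.210 0 
0.214 0 
0.218 3 
0.222 39 [[0.7, 0.702, 0.703], [-0.011, 0.0, 0.011]]
0.226 38 [[0.7, 0.702, 0.703], [-0.011, 0.001, 0.011]]
0.230 42 [[0.699, 0.702, 0.704], [-0.011, 0.001, 0.01]]
0.234 40 [[0.7, 0.702, 0.704], [-0.011, -0.001, 0.011]]
0.238 42 [[0.698, 0.702, 0.703], [-0.011, 0.001, 0.011]]
0.242 39 [[0.7, 0.702, 0.704], [-0.01, -0.0, 0.01]]
0.246 33 [[0.701, 0.703, 0.705], [-0.01, 0.001, 0.01]]
0.0155 34
0.0175 2
0.0195 0
0.0215 2
0.0235 3
0.0255 6
0.0275 13
0.0295 10
0.0315 8
0.0335 11
0.0355 8
0.0375 10
0.0395 11
```

In the start image the finger ends sit at about z = 0.220 with the TCP reported at 0.2016, so they are about 18 mm higher than reported. I'll use tip = reported z + 0.018. Open again and go lower, watching the force.

>>> {"name": "step_arm", "arguments": {"targets": [[-0.1, 0, 0, 0, 0, 0, 1], [0, 0, 0, 0, 0, 0, 1], [0, 0, 0, 0, 0, 0, 1], [0, 0, 0, 0, 0, 0, 1], [0, 0, 0, 0, 0, 0, 1]]}}

```text
time: 3.27
position: [0.445, -0.006, 0.0045]
tool_rot: [2.221, 2.221, 0.0]
ft_force: [-0.7, -0.0, 0.3]
grip_width: 0.697
grip_force: 0.0
```

>>> {"name": "step_arm", "arguments": {"targets": [[0, 0, 0, 0, 0, 0, 1], [0, 0, 0, 0, 0, 0, 1], [0, 0, -0.4, 0, 0, 0, 1], [0, 0, -0.4, 0, 0, 0, 1], [0, 0, -0.4, 0, 0, 0, 1]]}}

```text
time: 3.68
position: [0.4449, -0.006, -0.008]
tool_rot: [-2.221, -2.221, 0.0]
ft_force: [0.1, 0.3, -0.9]
grip_width: 0.98
grip_force: 0.0
```

>>> {"name": "step_arm", "arguments": {"targets": [[0, 0, -0.2, 0, 0, 0, 1], [0, 0, -0.2, 0, 0, 0, 1], [0, 0, -0.1, 0, 0, 0, 1], [0, 0, 0, 0, 0, 0, 1], [0, 0, 0, 0, 0, 0, 1]]}}

```text
time: 4.1
position: [0.4451, -0.006, -0.0125]
tool_rot: [2.221, 2.221, 0.0]
ft_force: [-0.4, -0.1, -0.3]
grip_width: 0.993
grip_force: 0.0
```

>>> {"name": "step_arm", "arguments": {"targets": [[0, 0, -0.1, 0, 0, 0, 0.6], [0, 0, 0, 0, 0, 0, 0.6], [0, 0, 0, 0, 0, 0, 0.6], [0, 0, 0, 0, 0, 0, 0.6], [0, 0, 0, 0, 0, 0, 0.6]], "force": 25}}

```text
time: 4.52
position: [0.4451, -0.006, -0.0134]
tool_rot: [2.221, 2.221, 0.0]
ft_force: [-0.2, 0.2, -0.4]
grip_width: 0.725
grip_force: 25.0
```

>>> {"name": "step_arm", "arguments": {"targets": [[0, 0, 0, 0, 0, 0, 0.6], [0, 0, 0, 0, 0, 0, 0.6], [0, 0, 0, 0, 0, 0, 0.6], [0, 0, 0, 0, 0, 0, 0.6], [0, 0, 0, 0, 0, 0, 0.6]]}}

```text
time: 4.93
position: [0.4451, -0.006, -0.0134]
tool_rot: [2.221, 2.221, 0.0]
ft_force: [-1.5, 0.7, 1.0]
grip_width: 0.729
grip_force: 25.0
```

Gripped at 63 mm. Lift and carry to above the stand at (0.599, 0.250).

>>> {"name": "step_arm", "arguments": {"targets": [[0, 0, 1, 0, 0, 0, 0.6], [0, 0, 2, 0, 0, 0, 0.6], [0, 0, 3, 0, 0, 0, 0.6], [0, 0, 3, 0, 0, 0, 0.6], [1, 1.6, 1, 0, 0, 0, 0.6]]}}

```text
time: 5.35
position: [0.4561, 0.0071, 0.0908]
tool_rot: [2.223, 2.213, 0.003]
ft_force: [1.6, -0.1, -2.2]
grip_width: 0.725
grip_force: 25.0
```

>>> {"name": "step_arm", "arguments": {"targets": [[1.6, 2.6, 0, 0, 0, 0, 0.6], [1.6, 2.6, 0, 0, 0, 0, 0.6], [1.6, 2.6, 0, 0, 0, 0, 0.6], [1.6, 2.6, 0, 0, 0, 0, 0.6], [1.6, 2.6, 0, 0, 0, 0, 0.6]]}}

```text
time: 5.77
position: [0.5355, 0.1411, 0.087]
tool_rot: [2.222, 2.221, 0.0]
ft_force: [0.9, -1.0, -2.2]
grip_width: 0.725
grip_force: 25.0
```

>>> {"name": "step_arm", "arguments": {"targets": [[1.6, 2.6, 0, 0, 0, 0, 0.6], [1.6, 2.6, 0, 0, 0, 0, 0.6], [1.6, 2.6, 0, 0, 0, 0, 0.6], [1.6, 3.2, 0, 0, 0, 0, 0.6], [0, 0, 0, 0, 0, 0, 0.6]]}}

```text
time: 6.18
position: [0.5995, 0.2585, 0.0864]
tool_rot: [-2.211, -2.226, -0.008]
ft_force: [-1.6, 0.7, -1.5]
grip_width: 0.725
grip_force: 25.0
```

```bash
cat > f.py <<'E'
from h import *
# ring outline fit: colour/height mask near tool, ellipse by convex hull of ring top points
def circ(n,zlo,zhi,cx,cy,w=.05,show=True):
    c,im,d=load(n); P=cloud(c,d); m=(d>0)&(P[...,2]>zlo)&(P[...,2]<zhi)&(np.abs(P[...,0]-cx)<w)&(np.abs(P[...,1]-cy)<w)
    Q=P[m][:,:2].astype(np.float32); r=cv2.minEnclosingCircle(Q); print(n,len(Q),np.round(r[0],4),round(r[1],4),"bbox",np.percentile(Q,[1,99],axis=0).round(4).tolist())
E
python3 - <<'E'
from f import *
s=ctrl.get_state(); x,y,z=s["position"]; print(s["position"])
for n in("wrist","side","scene"): shot(n)
for n in("wrist","side","scene"):
    circ(n,z+.0134+.011,z+.0134+.0175,x,y,.045); circ(n,.009,.016,.599,.25,.06)
c,im,d=load("wrist");c,b,d=load("side"); save(np.hstack([cv2.resize(im,(400,300)),b[60:360,160:560]]),"g2")
E
```

```text
[0.59954977 0.25852216 0.08640778]
wrist 9896 [0.5997 0.2671] 0.0408 bbox [[0.5646, 0.2284], [0.6348, 0.2887]]
wrist 7757 [0.5984 0.2518] 0.045 bbox [[0.5562, 0.2097], [0.6408, 0.2949]]
side 508 [0.6001 0.2491] 0.042 bbox [[0.5595, 0.2201], [0.6368, 0.2812]]
side 955 [0.599  0.2476] 0.0468 bbox [[0.5562, 0.2053], [0.641, 0.2895]]
scene 200 [0.6092 0.2441] 0.0355 bbox [[0.5816, 0.2188], [0.6405, 0.2712]]
scene 1568 [0.5993 0.2506] 0.046 bbox [[0.5588, 0.208], [0.6423, 0.2921]]
```

View pics/g2.png

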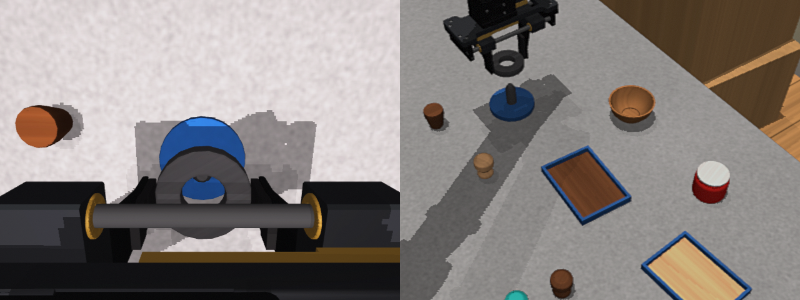

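The ring is held level and the stand is centred at about (0.599, 0.2505). Let the arm settle, then lower until the ring is just above the post tip.

>>> {"name": "step_arm", "arguments": {"targets": [[0, 0, -0.2, 0, 0, 0, 0.6], [0, 0, -0.2, 0, 0, 0, 0.6], [0, 0, -0.2, 0, 0, 0, 0.6], [0, 0, 0, 0, 0, 0, 0.6], [0, 0, 0, 0, 0, 0, 0.6]]}}

```text
time: 6.75
position: [0.5989, 0.2493, 0.0804]
tool_rot: [2.222, 2.22, -0.001]
ft_force: [-0.6, 0.5, -1.8]
grip_width: 0.729
grip_force: 25.0
```

Run:
```python
from f import *
shot("wrist"); s=ctrl.get_state(); print(s["position"],s["tool_rot"])
x,y,z=s["position"]
circ("wrist",z+.0134+.012,z+.0134+.0165,x,y,.03)
c,im,d=load("wrist");P=cloud(c,d)
m=(d>0)&(P[...,2]>z+.0134+.012)&(P[...,2]<z+.0134+.0165)&(abs(P[...,0]-x)<.03)&(P[...,1]<y+.05)
Q=P[m]; print("ring far rim y max",Q[:,1].max(), "centre",Q[:,1].max()-.032)
circ("wrist",.009,.016,.599,.25,.06)
```

```text
[0.59901088 0.24952011 0.08059252] [2.22187280e+00 2.22066967e+00 1.58274119e-05]
wrist 8557 [0.5991 0.2491] 0.0319 bbox [[0.5701, 0.2204], [0.6279, 0.2787]]
ring far rim y max 0.2806141745514636 centre 0.2486141745514636
wrist 9522 [0.5988 0.2518] 0.045 bbox [[0.5564, 0.21], [0.641, 0.2946]]
```

>>> {"name": "step_arm", "arguments": {"targets": [[0, 0.15, -0.5, 0, 0, 0, 0.6], [0, 0, -1.5, 0, 0, 0, 0.6], [0, 0, -1.5, 0, 0, 0, 0.6], [0, 0, -1.5, 0, 0, 0, 0.6], [0, 0, -1.5, 0, 0, 0, 0.6]]}}

```text
time: 7.22
position: [0.599, 0.2516, 0.0147]
tool_rot: [2.221, 2.221, 0.0]
ft_force: [0.5, 0.3, -0.7]
grip_width: 0.726
grip_force: 25.0
```

>>> {"name": "step_arm", "arguments": {"targets": [[0, 0, -0.8, 0, 0, 0, 0.6], [0, 0, -0.4, 0, 0, 0, 0.6], [0, 0, -0.3, 0, 0, 0, 0.6], [0, 0, 0, 0, 0, 0, 0.6], [0, 0, 0, 0, 0, 0, 0.6]]}}

```text
time: 7.63
position: [0.5996, 0.2518, 0.0012]
tool_rot: [2.221, 2.221, 0.002]
ft_force: [0.0, -1.3, -1.5]
grip_width: 0.726
grip_force: 25.0
```

>>> {"name": "step_arm", "arguments": {"targets": [[0, 0, -0.15, 0, 0, 0, 0.6], [0, 0, 0, 0, 0, 0, 0.6], [0, 0, 0, 0, 0, 0, 0.6], [0, 0, 0, 0, 0, 0, 0.9], [0, 0, 0, 0, 0, 0, 0.9]]}}

```text
time: 8.05
position: [0.5994, 0.2516, -0.0005]
tool_rot: [2.221, 2.221, 0.001]
ft_force: [0.3, -0.0, -0.5]
grip_width: 0.808
grip_force: 0.0
```

>>> {"name": "step_arm", "arguments": {"targets": [[0, 0, 0, 0, 0, 0, 0.9], [0, 0, 0, 0, 0, 0, 0.9], [0, 0, 0, 0, 0, 0, 0.9], [0, 0, 1.0, 0, 0, 0, 0.9], [0, 0, 2.0, 0, 0, 0, 0.9]]}}

```text
time: 8.47
position: [0.5969, 0.2505, 0.0271]
tool_rot: [-2.22, -2.22, 0.008]
ft_force: [-0.3, 0.1, 0.7]
grip_width: 0.894
grip_force: 0.0
```

>>> {"name": "step_arm", "arguments": {"targets": [[0, 0, 0.8, 0, 0, 0, 0.38], [0, 0, 0, 0, 0, 0, 0.38], [0, 0, 0, 0, 0, 0, 0.38], [0, 0, 0, 0, 0, 0, 0.38], [0, 0, 0, 0, 0, 0, 0.38]]}}

```text
time: 8.88
position: [0.5983, 0.2511, 0.0359]
tool_rot: [-2.221, -2.221, 0.003]
ft_force: [0.0, 0.0, 1.2]
grip_width: 0.604
grip_force: 0.0
```

>>> {"name": "step_arm", "arguments": {"targets": [[0, 0, 0, 0, 0, 0, 0.38], [0, 0, 0, 0, 0, 0, 0.38], [0, 0, 0, 0, 0, 0, 0.38], [0, 0, 0, 0, 0, 0, 0.38], [0, 0, 0, 0, 0, 0, 0.38]]}}

```text
time: 9.3
position: [0.599, 0.2515, 0.0368]
tool_rot: [-2.221, -2.221, 0.0]
ft_force: [-0.6, -0.4, 0.8]
grip_width: 0.384
grip_force: 0.0
```

Run:
```python
from f import *
shot("wrist"); shot("scene"); s=ctrl.get_state(); print(s["position"],s["grip_width"])
circ("wrist",.022,.0285,.599,.251,.045); circ("scene",.022,.0295,.599,.251,.045)
circ("wrist",.009,.016,.599,.25,.06)
c,im,d=load("wrist");c,b,d=load("scene"); save(np.hstack([cv2.resize(im[100:400,120:520],(400,300)),cv2.resize(b[160:340,360:600],(400,300))]),"g3")
```

```text
[0.59905058 0.25146812 0.03695807] 0.3831771214433479
wrist 7184 [0.5996 0.2519] 0.0319 bbox [[0.57, 0.2278], [0.6287, 0.2819]]
scene 578 [0.6015 0.2489] 0.0321 bbox [[0.5792, 0.2189], [0.6312, 0.2799]]
wrist 7694 [0.5986 0.252 ] 0.045 bbox [[0.5556, 0.2363], [0.6415, 0.2952]]
```

View pics/g3.png

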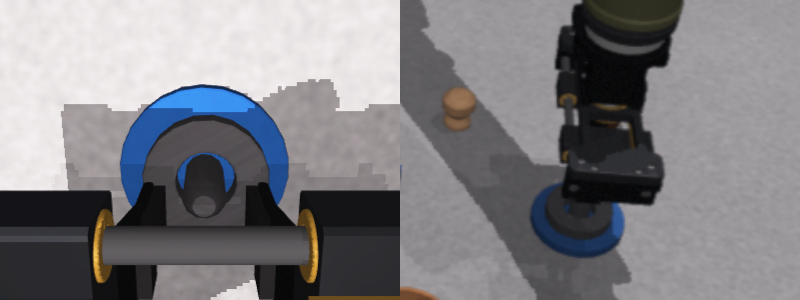

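The large ring lies flat round the post. Now press: the fingertips should meet its top near a reported z of 0.008.

>>> {"name": "step_arm", "arguments": {"targets": [[0, 0, -1.2, 0, 0, 0, 0.38], [0, 0, -1.0, 0, 0, 0, 0.38], [0, 0, -0.4, 0, 0, 0, 0.38], [0, 0, 0, 0, 0, 0, 0.38], [0, 0, 0, 0, 0, 0, 0.38]]}}

```text
time: 9.82
position: [0.5985, 0.2512, 0.01]
tool_rot: [-2.221, -2.221, 0.002]
ft_force: [0.4, -0.5, -0.2]
grip_width: 0.382
grip_force: 0.0
```

>>> {"name": "step_arm", "arguments": {"targets": [[0, 0, -0.1, 0, 0, 0, 0.38], [0, 0, -0.1, 0, 0, 0, 0.38], [0, 0, -0.1, 0, 0, 0, 0.38], [0, 0, 0, 0, 0, 0, 0.38], [0, 0, 0, 0, 0, 0, 0.38]]}}

```text
time: 10.23
position: [0.5991, 0.2515, 0.0081]
tool_rot: [2.221, 2.221, 0.0]
ft_force: [1.0, 0.8, 0.7]
grip_width: 0.38
grip_force: 0.0
```

>>> {"name": "step_arm", "arguments": {"targets": [[0, 0, -0.1, 0, 0, 0, 0.38], [0, 0, 0, 0, 0, 0, 0.38], [0, 0, 0, 0, 0, 0, 0.38], [0, 0, 0, 0, 0, 0, 0.38], [0, 0, 0, 0, 0, 0, 0.38]]}}

```text
time: 10.65
position: [0.599, 0.2515, 0.007]
tool_rot: [2.221, 2.221, 0.0]
ft_force: [-0.8, 0.0, 0.5]
grip_width: 0.378
grip_force: 0.0
```

>>> {"name": "step_arm", "arguments": {"targets": [[0, 0, -0.05, 0, 0, 0, 0.38], [0, 0, 0, 0, 0, 0, 0.38], [0, 0, 0, 0, 0, 0, 0.38], [0, 0, 0, 0, 0, 0, 0.38], [0, 0, 0, 0, 0, 0, 0.38]]}}

```text
time: 11.07
position: [0.599, 0.2515, 0.0065]
tool_rot: [2.221, 2.221, -0.0]
ft_force: [-0.6, -1.1, 0.2]
grip_width: 0.38
grip_force: 0.0
```

>>> {"name": "step_arm", "arguments": {"targets": [[0, 0, -0.05, 0, 0, 0, 0.38], [0, 0, 0, 0, 0, 0, 0.38], [0, 0, -0.05, 0, 0, 0, 0.38], [0, 0, 0, 0, 0, 0, 0.38], [0, 0, 0, 0, 0, 0, 0.38]]}}

```text
time: 11.48
position: [0.5991, 0.2515, 0.0064]
tool_rot: [2.221, 2.221, 0.0]
ft_force: [-2.3, -1.0, 6.1]
grip_width: 0.38
grip_force: 3.0
```

>>> {"name": "step_arm", "arguments": {"targets": [[0, 0, -0.05, 0, 0, 0, 0.38], [0, 0, 0, 0, 0, 0, 0.38], [0, 0, -0.05, 0, 0, 0, 0.38], [0, 0, 0, 0, 0, 0, 0.38], [0, 0, 0, 0, 0, 0, 0.38]]}}

```text
time: 11.9
position: [0.5991, 0.2515, 0.0064]
tool_rot: [2.221, 2.221, -0.0]
ft_force: [-4.3, -2.5, 10.3]
grip_width: 0.38
grip_force: 5.5
```

Contact is at 0.0064, with 10 N on the spacer. One more nudge, then lift and go to the brass ring.

>>> {"name": "step_arm", "arguments": {"targets": [[0, 0, -0.05, 0, 0, 0, 0.38], [0, 0, 0, 0, 0, 0, 0.38], [0, 0, 0, 0, 0, 0, 0.38], [0, 0, 0, 0, 0, 0, 0.38], [0, 0, 0.5, 0, 0, 0, 0.38]]}}

```text
time: 12.32
position: [0.5989, 0.2514, 0.0093]
tool_rot: [2.221, 2.221, -0.0]
ft_force: [-0.4, 0.7, -0.2]
grip_width: 0.377
grip_force: 0.0
```

>>> {"name": "step_arm", "arguments": {"targets": [[0, 0, 1.5, 0, 0, 0, 0.38], [0, 0, 2.5, 0, 0, 0, 0.38], [0, 0, 3, 0, 0, 0, 0.38], [0, 0, 2.5, 0, 0, 0, 0.38], [-0.6, -2.3, 0, 0, 0, 0, 0.9]]}}

```text
time: 12.73
position: [0.5961, 0.236, 0.1103]
tool_rot: [2.214, 2.227, 0.02]
ft_force: [0.5, 1.7, 0.8]
grip_width: 0.409
grip_force: 0.0
```

>>> {"name": "step_arm", "arguments": {"targets": [[-1, -3.6, 0, 0, 0, 0, 0.9], [-1, -3.6, 0, 0, 0, 0, 0.9], [-1, -3.6, 0, 0, 0, 0, 0.9], [-1, -3.6, 0, 0, 0, 0, 0.9], [-1, -3.6, 0, 0, 0, 0, 0.9]]}}

```text
time: 13.15
position: [0.5424, 0.0469, 0.1039]
tool_rot: [2.221, 2.221, 0.001]
ft_force: [0.9, -0.3, -0.3]
grip_width: 0.752
grip_force: 0.0
```

>>> {"name": "step_arm", "arguments": {"targets": [[-1, -3.6, 0, 0, 0, 0, 0.9], [-1, -3.6, 0, 0, 0, 0, 0.9], [-1, -3.6, 0, 0, 0, 0, 0.9], [-1, -3.6, 0, 0, 0, 0, 0.9], [-1, -3.6, 0, 0, 0, 0, 0.9]]}}

```text
time: 13.57
position: [0.4924, -0.1332, 0.1041]
tool_rot: [2.221, 2.221, 0.001]
ft_force: [0.5, -1.0, -0.2]
grip_width: 0.898
grip_force: 0.0
```

>>> {"name": "step_arm", "arguments": {"targets": [[-1, -3.6, 0, 0, 0, 0, 0.9], [-1, -3.6, 0, 0, 0, 0, 0.9], [-1, -3.6, 0, 0, 0, 0, 0.9], [-0.8, -3.0, 0, 0, 0, 0, 0.9], [0, -1.2, 0, 0, 0, 0, 0.9]]}}

```text
time: 13.98
position: [0.4522, -0.2873, 0.1041]
tool_rot: [2.228, 2.213, -0.004]
ft_force: [0.5, -0.1, -0.0]
grip_width: 0.902
grip_force: 0.0
```

>>> {"name": "step_arm", "arguments": {"targets": [[0, 0, 0, 0, 0, 0, 0.9], [0, 0, 0, 0, 0, 0, 0.9], [0, 0, 0, 0, 0, 0, 0.9], [0, 0, 0, 0, 0, 0, 0.9], [0, 0, 0, 0, 0, 0, 0.9]]}}

```text
time: 14.4
position: [0.4557, -0.2798, 0.1039]
tool_rot: [-2.218, -2.225, -0.001]
ft_force: [-0.3, -0.6, -0.4]
grip_width: 0.899
grip_force: 0.0
```

```bash
cat > w.py <<'E'
from h import *
c,im,d=shot("wrist"); P=cloud(c,d); s=ctrl.get_state(); p=s["position"]; print("tcp",p.round(4),s["tool_rot"].round(3),s["grip_width"])
t=(P[...,2]>.005)&(P[...,2]<.06)&(d>0)
k,lab,stt,cen=cv2.connectedComponentsWithStats(t.astype(np.uint8),connectivity=4)
for i in range(1,k):
    if stt[i,4]>300:
        Q=P[lab==i]; zt=np.percentile(Q[:,2],97); top=Q[Q[:,2]>zt-.004]; col=np.median(im[lab==i],0)
        (x,y),r=cv2.minEnclosingCircle(top[:,:2].astype(np.float32)); print(stt[i][:4],col,"zt %.3f c %.4f %.4f r %.4f"%(zt,x,y,r),"d cm",np.round([100*(x-p[0]),100*(y-p[1])],2))
E
python3 w.py
```

```text
tcp [ 0.4556 -0.2801  0.104 ] [-2.219e+00 -2.224e+00 -1.000e-03] 0.9015276901487193
[139   0  74  36] [  0. 184. 176.] zt 0.042 c 0.3728 -0.1413 r 0.0154 d cm [-8.28 13.88]
[279   0  65  50] [117.  61.  32.] zt 0.042 c 0.4481 -0.1468 r 0.0163 d cm [-0.76 13.33]
[502  81 138 220] [ 45. 114. 209.] zt 0.015 c 0.6241 -0.2504 r 0.0837 d cm [16.85  2.97]
[196 102  61  62] [212. 156.  48.] zt 0.011 c 0.3913 -0.2104 r 0.0195 d cm [-6.43  6.97]
[285 216  75  74] [208. 153.  47.] zt 0.015 c 0.4535 -0.2904 r 0.0260 d cm [-0.21 -1.03]
```

The brass ring at (0.4535, -0.2904) has radius 26 mm, so it is the right one. Go down and grip.

>>> {"name": "step_arm", "arguments": {"targets": [[-0.2, -1.0, -1.5, 0, 0, 0, 0.9], [0, 0, -3.0, 0, 0, 0, 0.9], [0, 0, -3.0, 0, 0, 0, 0.9], [0, 0, -2.5, 0, 0, 0, 0.9], [0, 0, -1.2, 0, 0, 0, 0.9]]}}

```text
time: 14.87
position: [0.4512, -0.2896, -0.0112]
tool_rot: [-2.217, -2.219, 0.002]
ft_force: [-0.4, 0.7, 0.3]
grip_width: 0.893
grip_force: 0.0
```

>>> {"name": "step_arm", "arguments": {"targets": [[0, 0, -0.5, 0, 0, 0, 0.9], [0, 0, -0.1, 0, 0, 0, 0.9], [0, 0, 0, 0, 0, 0, 0.9], [0, 0, 0, 0, 0, 0, 0.9], [0, 0, 0, 0, 0, 0, 0.45]]}}

```text
time: 15.28
position: [0.4543, -0.2922, -0.0125]
tool_rot: [2.219, 2.22, 0.001]
ft_force: [0.7, 0.3, 0.4]
grip_width: 0.874
grip_force: 0.0
```

>>> {"name": "step_arm", "arguments": {"targets": [[0, 0, 0, 0, 0, 0, 0.45], [0, 0, 0, 0, 0, 0, 0.45], [0, 0, 0, 0, 0, 0, 0.45], [0, 0, 0, 0, 0, 0, 0.45], [0, 0, 0, 0, 0, 0, 0.45]]}}

```text
time: 15.7
position: [0.4531, -0.2916, -0.0138]
tool_rot: [2.221, 2.221, 0.0]
ft_force: [0.3, 0.2, 0.8]
grip_width: 0.578
grip_force: 25.0
```

>>> {"name": "step_arm", "arguments": {"targets": [[0, 0, 0, 0, 0, 0, 0.45], [0, 0, 0, 0, 0, 0, 0.45], [0, 0, 0, 0, 0, 0, 0.45], [0, 0, 0, 0, 0, 0, 0.45], [0, 0, 0, 0, 0, 0, 0.45]]}}

```text
time: 16.12
position: [0.4531, -0.2916, -0.0139]
tool_rot: [2.221, 2.221, 0.0]
ft_force: [-0.2, 0.9, 3.4]
grip_width: 0.57
grip_force: 25.0
```

The opening reads a little narrow. Lift slightly and check before carrying.

>>> {"name": "step_arm", "arguments": {"targets": [[0, 0, 0.5, 0, 0, 0, 0.45], [0, 0, 1.0, 0, 0, 0, 0.45], [0, 0, 1.0, 0, 0, 0, 0.45], [0, 0, 0, 0, 0, 0, 0.45], [0, 0, 0, 0, 0, 0, 0.45]]}}

```text
time: 16.53
position: [0.4539, -0.292, 0.0122]
tool_rot: [2.22, 2.22, 0.001]
ft_force: [-0.4, 0.8, -1.9]
grip_width: 0.579
grip_force: 25.0
```

Run:
```python
from h import *
c,im,d=shot("wrist"); P=cloud(c,d); s=ctrl.get_state(); print(s["position"],s["grip_width"],s["ft_force"])
c2,im2,d2=shot("side")
hsv=cv2.cvtColor(im,cv2.COLOR_RGB2HSV); m=cv2.inRange(hsv,(18,120,90),(32,255,255))>0
m&=(np.abs(P[...,0]-.453)<.04)&(np.abs(P[...,1]+.29)<.045)&(P[...,2]<.05)&(d>0)
Q=P[m]; top=Q; A=np.c_[Q[:,:2],np.ones(len(Q))]
print(len(Q),np.percentile(Q,[1,50,99],axis=0).round(4).tolist(),cv2.minEnclosingCircle(Q[:,:2].astype(np.float32)))
T=Q[Q[:,2]>np.percentile(Q[:,2],40)]; A=np.c_[T[:,:2]-T[:,:2].mean(0),np.ones(len(T))]; print("plane",np.linalg.lstsq(A,T[:,2],rcond=None)[0])
save(np.hstack([cv2.resize(im[130:430,120:520],(400,300)),cv2.resize(im2[330:480,280:480],(400,300))]),"g4")
```

```text
[ 0.45335486 -0.29170932  0.01152493] 0.575596526932338 [-0.00455774  0.94956331 -1.66332823]
5456 [[0.4296, -0.3148, 0.0291], [0.4538, -0.2766, 0.0392], [0.4781, -0.2653, 0.0407]] ((0.4541074335575104, -0.2907007038593292), 0.026157356798648834)
plane [0.00080727 0.00099117 0.03962625]
```

View pics/g4.png

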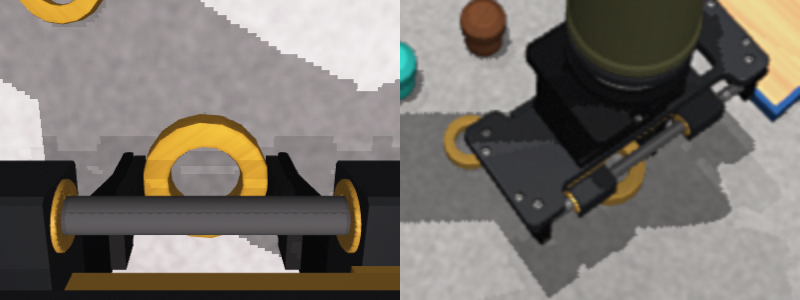

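The ring is held level, with its centre about 1 mm ahead in y of the TCP. Carry it to the stand.

>>> {"name": "step_arm", "arguments": {"targets": [[0, 0, 2.0, 0, 0, 0, 0.45], [0, 0, 3.0, 0, 0, 0, 0.45], [0, 0, 2.5, 0, 0, 0, 0.45], [0.5, 1.6, 0.6, 0, 0, 0, 0.45], [1, 3.6, 0, 0, 0, 0, 0.45]]}}

```text
time: 17.05
position: [0.468, -0.2454, 0.0946]
tool_rot: [2.227, 2.207, -0.001]
ft_force: [1.7, -0.2, -1.3]
grip_width: 0.576
grip_force: 25.0
```

>>> {"name": "step_arm", "arguments": {"targets": [[1, 3.6, 0, 0, 0, 0, 0.45], [1, 3.6, 0, 0, 0, 0, 0.45], [1, 3.6, 0, 0, 0, 0, 0.45], [1, 3.6, 0, 0, 0, 0, 0.45], [1, 3.6, 0, 0, 0, 0, 0.45]]}}

```text
time: 17.47
position: [0.5177, -0.0577, 0.0916]
tool_rot: [-2.221, -2.221, 0.001]
ft_force: [0.2, 0.5, -0.5]
grip_width: 0.579
grip_force: 25.0
```

>>> {"name": "step_arm", "arguments": {"targets": [[1, 3.6, 0, 0, 0, 0, 0.45], [1, 3.6, 0, 0, 0, 0, 0.45], [1, 3.6, 0, 0, 0, 0, 0.45], [1, 3.6, 0, 0, 0, 0, 0.45], [1, 3.6, 0, 0, 0, 0, 0.45]]}}

```text
time: 17.88
position: [0.5678, 0.1221, 0.0914]
tool_rot: [-2.221, -2.221, 0.001]
ft_force: [1.0, -0.5, 0.0]
grip_width: 0.574
grip_force: 25.0
```

>>> {"name": "step_arm", "arguments": {"targets": [[1, 3.6, 0, 0, 0, 0, 0.45], [1, 3.6, 0, 0, 0, 0, 0.45], [0.6, 3.2, 0, 0, 0, 0, 0.45], [0.4, 2.4, 0, 0, 0, 0, 0.45], [0, 0.6, 0, 0, 0, 0, 0.45]]}}

```text
time: 18.3
position: [0.5967, 0.2612, 0.0911]
tool_rot: [-2.212, -2.226, -0.003]
ft_force: [-0.5, 0.0, -1.1]
grip_width: 0.577
grip_force: 25.0
```

>>> {"name": "step_arm", "arguments": {"targets": [[0, 0, 0, 0, 0, 0, 0.45], [0, 0, 0, 0, 0, 0, 0.45], [0, 0, 0, 0, 0, 0, 0.45], [0, 0, 0, 0, 0, 0, 0.45], [0, 0, 0, 0, 0, 0, 0.45]]}}

```text
time: 18.72
position: [0.5984, 0.2525, 0.0921]
tool_rot: [2.224, 2.218, -0.001]
ft_force: [-1.1, 0.1, -0.4]
grip_width: 0.577
grip_force: 25.0
```

Run:
```python
from f import *
c,im,d=shot("wrist"); P=cloud(c,d); s=ctrl.get_state(); p=s["position"]; print(p,s["tool_rot"],s["grip_width"])
hsv=cv2.cvtColor(im,cv2.COLOR_RGB2HSV); m=cv2.inRange(hsv,(18,120,90),(32,255,255))>0
m&=(np.abs(P[...,0]-p[0])<.04)&(np.abs(P[...,1]-p[1])<.045)&(np.abs(P[...,2]-p[2]-.02)<.025)&(d>0)
Q=P[m]; print("brass",len(Q),Q[:,1].max()-.026,Q[:,2].max(),cv2.minEnclosingCircle(Q[:,:2].astype(np.float32)))
circ("wrist",.009,.016,.599,.25,.06); circ("wrist",.022,.0285,.599,.251,.045)
```

```text
[0.5983772  0.2529103  0.09218183] [ 2.22324749e+00  2.21870954e+00 -1.20872421e-04] 0.5726091451498616
brass 5256 0.2536547691138029 0.12187003932321172 ((0.598289966583252, 0.25368064641952515), 0.026037471368908882)
wrist 5679 [0.5987 0.2516] 0.045 bbox [[0.5558, 0.2092], [0.6414, 0.2951]]
wrist 4319 [0.5995 0.2512] 0.032 bbox [[0.5692, 0.2215], [0.6295, 0.2818]]
```

>>> {"name": "step_arm", "arguments": {"targets": [[0.1, -0.25, -0.5, 0, 0, 0, 0.45], [0, 0, -1.2, 0, 0, 0, 0.45], [0, 0, -1.5, 0, 0, 0, 0.45], [0, 0, -1.5, 0, 0, 0, 0.45], [0, 0, -1.5, 0, 0, 0, 0.45]]}}

```text
time: 19.18
position: [0.5986, 0.2514, 0.0282]
tool_rot: [-2.222, -2.221, 0.001]
ft_force: [-0.1, 0.8, -2.3]
grip_width: 0.579
grip_force: 25.0
```

>>> {"name": "step_arm", "arguments": {"targets": [[0, 0, -0.8, 0, 0, 0, 0.45], [0, 0, -0.5, 0, 0, 0, 0.45], [0, 0, -0.3, 0, 0, 0, 0.45], [0, 0, 0, 0, 0, 0, 0.45], [0, 0, 0, 0, 0, 0, 0.45]]}}

```text
time: 19.6
position: [0.5995, 0.2522, 0.0145]
tool_rot: [2.221, 2.221, 0.001]
ft_force: [0.6, 0.4, 0.1]
grip_width: 0.574
grip_force: 25.0
```

>>> {"name": "step_arm", "arguments": {"targets": [[0, 0, -0.05, 0, 0, 0, 0.45], [0, 0, 0, 0, 0, 0, 0.45], [0, 0, 0, 0, 0, 0, 0.45], [0, 0, 0, 0, 0, 0, 0.45], [0, 0, 0, 0, 0, 0, 0.45]]}}

```text
time: 20.02
position: [0.5992, 0.252, 0.0138]
tool_rot: [2.221, 2.221, 0.001]
ft_force: [0.1, -0.4, -1.1]
grip_width: 0.58
grip_force: 25.0
```

>>> {"name": "step_arm", "arguments": {"targets": [[0, -0.1, -0.1, 0, 0, 0, 0.45], [0, 0, 0, 0, 0, 0, 0.45], [0, 0, 0, 0, 0, 0, 0.45], [0, 0, 0, 0, 0, 0, 0.75], [0, 0, 0, 0, 0, 0, 0.75]]}}

```text
time: 20.43
position: [0.5992, 0.2511, 0.0127]
tool_rot: [2.221, 2.221, 0.001]
ft_force: [0.0, -0.8, 0.7]
grip_width: 0.659
grip_force: 0.0
```

>>> {"name": "step_arm", "arguments": {"targets": [[0, 0, 0, 0, 0, 0, 0.75], [0, 0, 0, 0, 0, 0, 0.75], [0, 0, 0, 0, 0, 0, 0.75], [0, 0, 1.0, 0, 0, 0, 0.75], [0, 0, 1.8, 0, 0, 0, 0.75]]}}

```text
time: 20.85
position: [0.5973, 0.2502, 0.039]
tool_rot: [-2.22, -2.22, 0.007]
ft_force: [-0.0, -0.1, -0.4]
grip_width: 0.749
grip_force: 0.0
```

>>> {"name": "step_arm", "arguments": {"targets": [[0, 0, 0.6, 0, 0, 0, 0.38], [0, 0, 0, 0, 0, 0, 0.38], [0, 0, 0, 0, 0, 0, 0.38], [0, 0, 0, 0, 0, 0, 0.38], [0, 0, 0, 0, 0, 0, 0.38]]}}

```text
time: 21.27
position: [0.5984, 0.2506, 0.0455]
tool_rot: [-2.221, -2.221, 0.002]
ft_force: [0.5, -0.4, 0.5]
grip_width: 0.456
grip_force: 0.0
```

>>> {"name": "step_arm", "arguments": {"targets": [[0, 0, 0, 0, 0, 0, 0.38], [0, 0, 0, 0, 0, 0, 0.38], [0, 0, 0, 0, 0, 0, 0.38], [0, 0, 0, 0, 0, 0, 0.38], [0, 0, 0, 0, 0, 0, 0.38]]}}

```text
time: 21.68
position: [0.599, 0.251, 0.0464]
tool_rot: [2.221, 2.221, -0.0]
ft_force: [-0.0, 0.1, -0.5]
grip_width: 0.382
grip_force: 0.0
```

Run:
```python
from f import *
c,im,d=shot("wrist"); s=ctrl.get_state(); print(s["position"],s["grip_width"])
circ("wrist",.0365,.0425,.599,.251,.032); circ("wrist",.022,.0285,.599,.251,.045); circ("wrist",.009,.016,.599,.25,.06)
P=cloud(c,d); hsv=cv2.cvtColor(im,cv2.COLOR_RGB2HSV); m=(cv2.inRange(hsv,(18,120,90),(32,255,255))>0)&(np.abs(P[...,0]-.599)<.035)&(abs(P[...,1]-.251)<.035)&(P[...,2]<.05)
Q=P[m]; print(len(Q),np.percentile(Q[:,2],[2,50,98]).round(4),cv2.minEnclosingCircle(Q[:,:2].astype(np.float32)))
```

```text
[0.59901362 0.25096176 0.04641529] 0.37762165453313606
wrist 5109 [0.5991 0.2521] 0.0258 bbox [[0.5753, 0.2296], [0.623, 0.2768]]
wrist 2419 [0.5994 0.2515] 0.0319 bbox [[0.5687, 0.2281], [0.6301, 0.2824]]
wrist 7041 [0.5985 0.2521] 0.0449 bbox [[0.5557, 0.2164], [0.6414, 0.2953]]
5326 [0.031  0.0392 0.0406] ((0.5996171832084656, 0.24873191118240356), 0.029251329600811005)
```

The small ring lies flat on the large one. Press it; contact is expected near 0.0204.

>>> {"name": "step_arm", "arguments": {"targets": [[0, 0, -1.0, 0, 0, 0, 0.38], [0, 0, -1.0, 0, 0, 0, 0.38], [0, 0, -0.4, 0, 0, 0, 0.38], [0, 0, 0, 0, 0, 0, 0.38], [0, 0, 0, 0, 0, 0, 0.38]]}}

```text
time: 22.15
position: [0.5985, 0.2508, 0.0215]
tool_rot: [-2.221, -2.221, 0.002]
ft_force: [-0.4, 0.3, -0.3]
grip_width: 0.381
grip_force: 0.0
```

>>> {"name": "step_arm", "arguments": {"targets": [[0, 0, -0.1, 0, 0, 0, 0.38], [0, 0, -0.1, 0, 0, 0, 0.38], [0, 0, -0.1, 0, 0, 0, 0.38], [0, 0, 0, 0, 0, 0, 0.38], [0, 0, 0, 0, 0, 0, 0.38]]}}

```text
time: 22.57
position: [0.599, 0.251, 0.0204]
tool_rot: [2.221, 2.221, -0.0]
ft_force: [-2.1, -1.4, 5.6]
grip_width: 0.384
grip_force: 2.8
```

>>> {"name": "step_arm", "arguments": {"targets": [[0, 0, -0.1, 0, 0, 0, 0.38], [0, 0, 0, 0, 0, 0, 0.38], [0, 0, 0, 0, 0, 0, 0.38], [0, 0, 0, 0, 0, 0, 0.38], [0, 0, 0, 0, 0, 0, 0.38]]}}

```text
time: 22.98
position: [0.599, 0.251, 0.0204]
tool_rot: [2.221, 2.221, -0.0]
ft_force: [-4.1, -1.7, 9.5]
grip_width: 0.381
grip_force: 5.1
```

Pressed with 9.5 N. Nudge once more, lift, and go to the walnut foot at (0.452, 0.288).

>>> {"name": "step_arm", "arguments": {"targets": [[0, 0, -0.05, 0, 0, 0, 0.38], [0, 0, 0, 0, 0, 0, 0.38], [0, 0, 0, 0, 0, 0, 0.38], [0, 0, 0, 0, 0, 0, 0.38], [0, 0, 0.5, 0, 0, 0, 0.38]]}}

```text
time: 23.4
position: [0.5988, 0.2508, 0.0233]
tool_rot: [2.221, 2.221, -0.001]
ft_force: [0.0, 0.7, -0.0]
grip_width: 0.377
grip_force: 0.0
```

>>> {"name": "step_arm", "arguments": {"targets": [[0, 0, 1.5, 0, 0, 0, 0.38], [0, 0, 2.5, 0, 0, 0, 0.38], [0, 0, 2.5, 0, 0, 0, 0.38], [0, 0, 1.5, 0, 0, 0, 0.38], [-2, 0.5, 0, 0, 0, 0, 0.8]]}}

```text
time: 23.82
position: [0.5849, 0.2548, 0.1073]
tool_rot: [2.223, 2.213, 0.013]
ft_force: [-0.2, -0.4, 0.2]
grip_width: 0.405
grip_force: 0.0
```

>>> {"name": "step_arm", "arguments": {"targets": [[-3, 0.7, 0, 0, 0, 0, 0.8], [-3, 0.7, 0, 0, 0, 0, 0.8], [-3, 0.7, 0, 0, 0, 0, 0.8], [-2.5, 0.7, 0, 0, 0, 0, 0.8], [-1.2, 0.4, 0, 0, 0, 0, 0.8]]}}

```text
time: 24.23
position: [0.4486, 0.2893, 0.1029]
tool_rot: [-2.217, -2.225, 0.001]
ft_force: [0.2, 0.4, -0.1]
grip_width: 0.737
grip_force: 0.0
```

>>> {"name": "step_arm", "arguments": {"targets": [[0, 0, 0, 0, 0, 0, 0.8], [0, 0, 0, 0, 0, 0, 0.8], [0, 0, 0, 0, 0, 0, 0.8], [0, 0, 0, 0, 0, 0, 0.8], [0, 0, 0, 0, 0, 0, 0.8]]}}

```text
time: 24.65
position: [0.4534, 0.2873, 0.1028]
tool_rot: [2.224, 2.219, 0.0]
ft_force: [1.2, -0.0, -0.1]
grip_width: 0.8
grip_force: 0.0
```

```bash
python3 w.py
```

```text
tcp [0.453  0.2874 0.1028] [-2.223 -2.219  0.   ] 0.7967480108209269
[292 213  61  62] [93. 49. 26.] zt 0.043 c 0.4514 0.2905 r 0.0191 d cm [-0.16  0.32]
[465 224 131 102] [ 45. 104. 110.] zt 0.040 c 0.5984 0.2612 r 0.0237 d cm [14.53 -2.62]
```

>>> {"name": "step_arm", "arguments": {"targets": [[-0.15, 0.3, -1.0, 0, 0, 0, 0.8], [0, 0, -2.5, 0, 0, 0, 0.8], [0, 0, -2.5, 0, 0, 0, 0.8], [0, 0, -2.5, 0, 0, 0, 0.8], [0, 0, -1.2, 0, 0, 0, 0.8]], "force": 12}}

```text
time: 25.12
position: [0.4484, 0.2896, 0.0022]
tool_rot: [-2.221, -2.22, 0.008]
ft_force: [-0.1, -0.1, 0.2]
grip_width: 0.798
grip_force: 0.0
```

>>> {"name": "step_arm", "arguments": {"targets": [[0, 0, -0.7, 0, 0, 0, 0.8], [0, 0, -0.1, 0, 0, 0, 0.8], [0, 0, 0, 0, 0, 0, 0.3], [0, 0, 0, 0, 0, 0, 0.3], [0, 0, 0, 0, 0, 0, 0.3]]}}

```text
time: 25.53
position: [0.4516, 0.2917, -0.0006]
tool_rot: [2.221, 2.221, 0.004]
ft_force: [-0.5, -0.1, 0.4]
grip_width: 0.653
grip_force: 0.0
```

>>> {"name": "step_arm", "arguments": {"targets": [[0, 0, 0, 0, 0, 0, 0.3], [0, 0, 0, 0, 0, 0, 0.3], [0, 0, 0, 0, 0, 0, 0.3], [0, 0, 0, 0, 0, 0, 0.3], [0, 0, 0, 0, 0, 0, 0.3]]}}

```text
time: 25.95
position: [0.4509, 0.2912, -0.0015]
tool_rot: [2.221, 2.221, 0.001]
ft_force: [-0.3, -0.4, 2.4]
grip_width: 0.428
grip_force: 12.0
```

>>> {"name": "step_arm", "arguments": {"targets": [[0, 0, 0, 0, 0, 0, 0.3], [0, 0, 0, 0, 0, 0, 0.3], [0, 0, 0, 0, 0, 0, 0.3], [0, 0, 0, 0, 0, 0, 0.3], [0, 0, 0, 0, 0, 0, 0.3]]}}

```text
time: 26.37
position: [0.4509, 0.2912, -0.0016]
tool_rot: [2.221, 2.221, 0.001]
ft_force: [-0.6, -0.1, 5.0]
grip_width: 0.427
grip_force: 12.0
```

>>> {"name": "step_arm", "arguments": {"targets": [[0, 0, 1.0, 0, 0, 0, 0.3], [0, 0, 2.0, 0, 0, 0, 0.3], [0, 0, 3.0, 0, 0, 0, 0.3], [0, 0, 2.5, 0, 0, 0, 0.3], [1, -2, 1.5, 0, 0, 0, 0.3]]}}

```text
time: 26.78
position: [0.4588, 0.2762, 0.101]
tool_rot: [-2.212, -2.228, -0.006]
ft_force: [0.5, 1.2, -0.5]
grip_width: 0.427
grip_force: 12.0
```

>>> {"name": "step_arm", "arguments": {"targets": [[1.7, -3, 0, 0, 0, 0, 0.3], [1.7, -3, 0, 0, 0, 0, 0.3], [1.7, -3, 0, 0, 0, 0, 0.3], [1.7, -3, 0, 0, 0, 0, 0.3], [1.7, -3, 0, 0, 0, 0, 0.3]]}}

```text
time: 27.2
position: [0.5455, 0.1193, 0.098]
tool_rot: [-2.221, -2.222, 0.001]
ft_force: [0.4, -0.4, -1.3]
grip_width: 0.426
grip_force: 12.0
```

>>> {"name": "step_arm", "arguments": {"targets": [[1.7, -3, 0, 0, 0, 0, 0.3], [1.7, -3, 0, 0, 0, 0, 0.3], [1.2, -1.8, 0, 0, 0, 0, 0.3], [0.8, -1.0, 0, 0, 0, 0, 0.3], [0, 0, 0, 0, 0, 0, 0.3]]}}

```text
time: 27.62
position: [0.6004, 0.0297, 0.0976]
tool_rot: [2.226, 2.216, -0.001]
ft_force: [0.4, -0.0, -0.6]
grip_width: 0.425
grip_force: 12.0
```

>>> {"name": "step_arm", "arguments": {"targets": [[0, 0, 0, 0, 0, 0, 0.3], [0, 0, 0, 0, 0, 0, 0.3], [0, 0, 0, 0, 0, 0, 0.3], [0, 0, 0, 0, 0, 0, 0.3], [0, 0, 0, 0, 0, 0, 0.3]]}}

```text
time: 28.03
position: [0.5991, 0.0344, 0.0981]
tool_rot: [-2.219, -2.224, -0.0]
ft_force: [-0.5, 0.4, -1.0]
grip_width: 0.429
grip_force: 12.0
```

Run:
```python
from f import *
c,im,d=shot("wrist"); s=ctrl.get_state(); p=s["position"]; print(p,s["grip_width"],s["ft_force"])
c2,im2,d2=shot("side"); P=cloud(c2,d2); hsv=cv2.cvtColor(im2,cv2.COLOR_RGB2HSV)
for nm,c0 in(("dark",(.6,0)),("pale",(.63,-.25))):
    b=(cv2.inRange(hsv,(100,130,60),(120,255,255))>0)&(abs(P[...,0]-c0[0])<.1)&(abs(P[...,1]-c0[1])<.12)&(P[...,2]<.03)&(d2>0)
    print(nm,cv2.minAreaRect(P[b][:,:2].astype(np.float32)))
save(np.hstack([cv2.resize(im,(400,300)),im2[60:360,160:560]]),"g5")
```

```text
[0.59920853 0.0339579  0.09812268] 0.42487743894931684 [-1.22164246 -0.23477124 -1.27163225]
dark ((0.5991110801696777, 0.00079345703125), (0.1433717906475067, 0.10076303035020828), 86.11476135253906)
pale ((0.6290967464447021, -0.2524077594280243), (0.10234861820936203, 0.14053979516029358), 5.086845397949219)
```

View pics/g5.png

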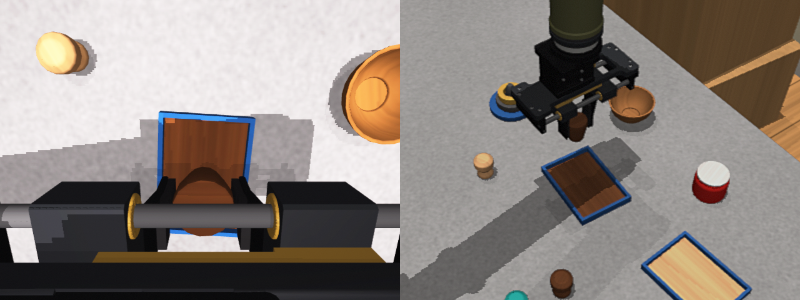

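Held above the dark tray, and both spacers look fine on the stand. I'll check the foot's tilt from its visible top face.

Run:
```python
from h import *
c,im,d=load("wrist"); P=cloud(c,d); hsv=cv2.cvtColor(im,cv2.COLOR_RGB2HSV)
m=(d>0)&(abs(P[...,0]-.599)<.022)&(abs(P[...,1]-.034)<.025)&(P[...,2]>.1)&(P[...,2]<.16)&(hsv[...,1]>90)
Q=P[m]; print(len(Q),np.percentile(Q,[1,50,99],axis=0).round(4).tolist())
T=Q[Q[:,2]>np.percentile(Q[:,2],50)-.004]; print(cv2.minEnclosingCircle(T[:,:2].astype(np.float32)))
A=np.c_[T[:,:2]-T[:,:2].mean(0),np.ones(len(T))]; print(np.linalg.lstsq(A,T[:,2],rcond=None)[0])
c,im,d=load("side"); P=cloud(c,d); hsv=cv2.cvtColor(im,cv2.COLOR_RGB2HSV)
m=(d>0)&(abs(P[...,0]-.599)<.03)&(abs(P[...,1]-.034)<.03)&(P[...,2]>.07)&(P[...,2]<.15)&(hsv[...,1]>90)&(hsv[...,0]<20)
Q=P[m]; 
for a in np.arange(.08,.15,.01):
    q=Q[(Q[:,2]>a)&(Q[:,2]<a+.01)]; print(round(a,2),len(q),q.mean(0).round(4) if len(q) else "")
```

```text
4929 [[0.5808, 0.0168, 0.1057], [0.5991, 0.0447, 0.1407], [0.6164, 0.0526, 0.1424]]
((0.5994749665260315, 0.033310577273368835), 0.02004496566951275)
[ 0.0028602  -0.02449915  0.14079159]
0.08 0 
0.09 0 
0.1 19 [0.5931 0.0208 0.1072]
0.11 41 [0.5924 0.0192 0.1148]
0.12 56 [0.5918 0.0175 0.1249]
0.13 88 [0.5957 0.0175 0.1358]
0.14 203 [0.6008 0.0251 0.1421]
```

>>> {"name": "step_arm", "arguments": {"targets": [[0, 0, -1.0, 0, 0, 0, 0.3], [0, 0, -2.0, 0, 0, 0, 0.3], [0, 0, -2.5, 0, 0, 0, 0.3], [0, 0, -2.0, 0, 0, 0, 0.3], [0, 0, -1.2, 0, 0, 0, 0.3]]}}

```text
time: 28.55
position: [0.5974, 0.0328, 0.0078]
tool_rot: [-2.22, -2.22, 0.005]
ft_force: [-1.3, -0.7, -0.7]
grip_width: 0.425
grip_force: 12.0
```

>>> {"name": "step_arm", "arguments": {"targets": [[0, 0, -0.5, 0, 0, 0, 0.3], [0, 0, -0.2, 0, 0, 0, 0.3], [0, 0, 0, 0, 0, 0, 0.3], [0, 0, 0, 0, 0, 0, 0.3], [0, 0, 0, 0, 0, 0, 0.3]]}}

```text
time: 28.97
position: [0.6007, 0.0331, 0.0053]
tool_rot: [2.22, 2.22, 0.003]
ft_force: [-0.3, -0.2, 0.3]
grip_width: 0.423
grip_force: 12.0
```

>>> {"name": "step_arm", "arguments": {"targets": [[0, 0, -0.1, 0, 0, 0, 0.3], [0, 0, 0, 0, 0, 0, 0.3], [0, 0, 0, 0, 0, 0, 0.3], [0, 0, 0, 0, 0, 0, 0.3], [0, 0, 0, 0, 0, 0, 0.3]]}}

```text
time: 29.38
position: [0.5996, 0.033, 0.0031]
tool_rot: [2.221, 2.221, 0.0]
ft_force: [0.0, -0.3, -1.2]
grip_width: 0.428
grip_force: 12.0
```

>>> {"name": "step_arm", "arguments": {"targets": [[0, 0, -0.05, 0, 0, 0, 0.6], [0, 0, 0, 0, 0, 0, 0.6], [0, 0, 0, 0, 0, 0, 0.6], [0, 0, 0, 0, 0, 0, 0.6], [0, 0, 1.0, 0, 0, 0, 0.6]]}}

```text
time: 29.8
position: [0.5978, 0.0328, 0.0109]
tool_rot: [-2.22, -2.22, 0.005]
ft_force: [-1.1, 0.4, 0.2]
grip_width: 0.596
grip_force: 0.0
```

>>> {"name": "step_arm", "arguments": {"targets": [[0, 0, 2.0, 0, 0, 0, 0.6], [0, 0, 3.0, 0, 0, 0, 0.6], [0, 0, 3.0, 0, 0, 0, 0.6], [-1, 0.8, 1.0, 0, 0, 0, 0.8], [-2.5, 1.8, 0, 0, 0, 0, 0.8]]}}

```text
time: 30.22
position: [0.5697, 0.0564, 0.1075]
tool_rot: [2.222, 2.21, 0.011]
ft_force: [-0.3, -0.4, 0.0]
grip_width: 0.681
grip_force: 0.0
```

>>> {"name": "step_arm", "arguments": {"targets": [[-3, 2.2, 0, 0, 0, 0, 0.8], [-3, 2.2, 0, 0, 0, 0, 0.8], [-2.3, 1.6, 0, 0, 0, 0, 0.8], [-1.2, 0.9, 0, 0, 0, 0, 0.8], [0, 0, 0, 0, 0, 0, 0.8]]}}

```text
time: 30.63
position: [0.4674, 0.1306, 0.1033]
tool_rot: [-2.216, -2.227, -0.001]
ft_force: [-0.0, -0.2, -0.3]
grip_width: 0.794
grip_force: 0.0
```

>>> {"name": "step_arm", "arguments": {"targets": [[0, 0, 0, 0, 0, 0, 0.8], [0, 0, 0, 0, 0, 0, 0.8], [0, 0, 0, 0, 0, 0, 0.8], [0, 0, 0, 0, 0, 0, 0.8], [0, 0, 0, 0, 0, 0, 0.8]]}}

```text
time: 31.05
position: [0.4701, 0.1273, 0.1023]
tool_rot: [-2.223, -2.22, 0.0]
ft_force: [-0.1, -0.5, 0.3]
grip_width: 0.801
grip_force: 0.0
```

```bash
python3 w.py
python3 - <<'E'
from f import *
shot("side"); circ("side",.040,.055,.6,.033,.03)
E
```

```text
tcp [0.47   0.1274 0.1023] [-2.223 -2.22   0.   ] 0.8010706328622592
[460   0 154 118] [ 48. 106.  74.] zt 0.054 c 0.5975 0.2512 r 0.0085 d cm [12.76 12.38]
[294 212  57  59] [188. 130.  80.] zt 0.042 c 0.4686 0.1307 r 0.0157 d cm [-0.13  0.33]
[448 306  49  14] [ 30.5  75.  136.5] zt 0.015 c 0.5761 0.0720 r 0.0157 d cm [10.62 -5.54]
side 312 [0.6014 0.0292] 0.0205 bbox [[0.5826, 0.011], [0.6177, 0.0466]]
```

The foot stands in the dark tray. Next the maple knob at (0.4686, 0.1307).

>>> {"name": "step_arm", "arguments": {"targets": [[-0.15, 0.3, -1.0, 0, 0, 0, 0.8], [0, 0, -2.5, 0, 0, 0, 0.8], [0, 0, -2.8, 0, 0, 0, 0.8], [0, 0, -2.5, 0, 0, 0, 0.8], [0, 0, -1.3, 0, 0, 0, 0.8]]}}

```text
time: 31.57
position: [0.4654, 0.1305, -0.0021]
tool_rot: [-2.219, -2.22, 0.006]
ft_force: [0.9, -0.1, -0.1]
grip_width: 0.797
grip_force: 0.0
```

>>> {"name": "step_arm", "arguments": {"targets": [[0, 0, -0.7, 0, 0, 0, 0.8], [0, 0, -0.2, 0, 0, 0, 0.8], [0, 0, 0, 0, 0, 0, 0.3], [0, 0, 0, 0, 0, 0, 0.3], [0, 0, 0, 0, 0, 0, 0.3]]}}

```text
time: 31.98
position: [0.4691, 0.1313, -0.0064]
tool_rot: [2.221, 2.221, 0.003]
ft_force: [-0.0, -0.5, -0.7]
grip_width: 0.653
grip_force: 0.0
```

>>> {"name": "step_arm", "arguments": {"targets": [[0, 0, 0, 0, 0, 0, 0.3], [0, 0, 0, 0, 0, 0, 0.3], [0, 0, 0, 0, 0, 0, 0.3], [0, 0, 0, 0, 0, 0, 0.3], [0, 0, 0, 0, 0, 0, 0.3]]}}

```text
time: 32.4
position: [0.4683, 0.1311, -0.0071]
tool_rot: [2.221, 2.221, 0.001]
ft_force: [-0.1, -0.4, 3.4]
grip_width: 0.399
grip_force: 11.9
```

>>> {"name": "step_arm", "arguments": {"targets": [[0, 0, 0, 0, 0, 0, 0.3], [0, 0, 0, 0, 0, 0, 0.3], [0, 0, 0.5, 0, 0, 0, 0.3], [0, 0, 1.5, 0, 0, 0, 0.3], [0, 0, 2.5, 0, 0, 0, 0.3]]}}

```text
time: 32.82
position: [0.4654, 0.1302, 0.0356]
tool_rot: [-2.219, -2.219, 0.008]
ft_force: [-0.5, -0.8, -0.8]
grip_width: 0.405
grip_force: 11.9
```

>>> {"name": "step_arm", "arguments": {"targets": [[0, 0, 2.5, 0, 0, 0, 0.3], [0, 0, 2.5, 0, 0, 0, 0.3], [0.6, -1.6, 1, 0, 0, 0, 0.3], [1.3, -3.2, 0, 0, 0, 0, 0.3], [1.3, -3.2, 0, 0, 0, 0, 0.3]]}}

```text
time: 33.23
position: [0.5008, 0.0514, 0.0989]
tool_rot: [2.216, 2.225, 0.003]
ft_force: [0.1, -0.3, -0.7]
grip_width: 0.4
grip_force: 11.9
```

>>> {"name": "step_arm", "arguments": {"targets": [[1.4, -3.2, 0, 0, 0, 0, 0.3], [1.4, -3.2, 0, 0, 0, 0, 0.3], [1.4, -3.2, 0, 0, 0, 0, 0.3], [1.4, -3.2, 0, 0, 0, 0, 0.3], [1.4, -3.2, 0, 0, 0, 0, 0.3]]}}

```text
time: 33.65
position: [0.5701, -0.1106, 0.0973]
tool_rot: [-2.221, -2.221, 0.0]
ft_force: [0.4, 0.7, -0.7]
grip_width: 0.402
grip_force: 11.9
```

>>> {"name": "step_arm", "arguments": {"targets": [[1.4, -3.2, 0, 0, 0, 0, 0.3], [1.4, -3.2, 0, 0, 0, 0, 0.3], [1.4, -3.2, 0, 0, 0, 0, 0.3], [1.0, -3.0, 0, 0, 0, 0, 0.3], [0.7, -1.7, 0, 0, 0, 0, 0.3]]}}

```text
time: 34.07
position: [0.6286, -0.257, 0.0969]
tool_rot: [2.225, 2.216, -0.003]
ft_force: [-0.7, -0.8, -0.6]
grip_width: 0.405
grip_force: 11.9
```

>>> {"name": "step_arm", "arguments": {"targets": [[0, 0, 0, 0, 0, 0, 0.3], [0, 0, 0, 0, 0, 0, 0.3], [0, 0, 0, 0, 0, 0, 0.3], [0, 0, 0, 0, 0, 0, 0.3], [0, 0, 0, 0, 0, 0, 0.3]]}}

```text
time: 34.48
position: [0.6291, -0.2501, 0.0976]
tool_rot: [-2.219, -2.224, -0.001]
ft_force: [-0.1, -0.6, 0.8]
grip_width: 0.406
grip_force: 11.9
```

```bash
cat > k.py <<'E'
from h import *
c,im,d=shot("wrist"); P=cloud(c,d); s=ctrl.get_state(); p=s["position"]; print(p,s["tool_rot"],s["grip_width"])
hsv=cv2.cvtColor(im,cv2.COLOR_RGB2HSV)
m=(d>0)&(abs(P[...,0]-p[0])<.02)&(abs(P[...,1]-p[1])<.025)&(P[...,2]>p[2]+.03)&(P[...,2]<p[2]+.06)&(hsv[...,1]>70)
Q=P[m]; zt=np.percentile(Q[:,2],98); T=Q[Q[:,2]>zt-.006]; print(len(Q),zt-p[2],cv2.minEnclosingCircle(T[:,:2].astype(np.float32)))
c,im,d=shot("side"); save(np.hstack([cv2.resize(load("wrist")[1],(400,300)),im[100:400,240:640]]),"k%d"%int(s["time"]))
E
python3 k.py
```

```text
[ 0.62914236 -0.25044696  0.09767951] [-2.21910039e+00 -2.22350954e+00 -8.41955082e-04] 0.3996493238347028
3835 0.04883727541150511 ((0.6292556524276733, -0.25013989210128784), 0.017499664798378944)
```

>>> {"name": "step_arm", "arguments": {"targets": [[0, 0, -1.0, 0, 0, 0, 0.3], [0, 0, -2.2, 0, 0, 0, 0.3], [0, 0, -2.5, 0, 0, 0, 0.3], [0, 0, -2.0, 0, 0, 0, 0.3], [0, 0, -1.2, 0, 0, 0, 0.3]]}}

```text
time: 35.0
position: [0.627, -0.251, 0.005]
tool_rot: [-2.218, -2.219, 0.003]
ft_force: [-0.3, 1.2, -1.1]
grip_width: 0.405
grip_force: 11.9
```

>>> {"name": "step_arm", "arguments": {"targets": [[0, 0, -0.6, 0, 0, 0, 0.3], [0, 0, -0.3, 0, 0, 0, 0.3], [0, 0, -0.1, 0, 0, 0, 0.3], [0, 0, 0, 0, 0, 0, 0.3], [0, 0, 0, 0, 0, 0, 0.3]]}}

```text
time: 35.42
position: [0.63, -0.2524, -0.0001]
tool_rot: [2.22, 2.22, 0.002]
ft_force: [0.2, 0.6, -0.2]
grip_width: 0.402
grip_force: 11.9
```

>>> {"name": "step_arm", "arguments": {"targets": [[0, 0, 0, 0, 0, 0, 0.3], [0, 0, 0, 0, 0, 0, 0.3], [0, 0, 0, 0, 0, 0, 0.3], [0, 0, 0, 0, 0, 0, 0.3], [0, 0, 0, 0, 0, 0, 0.3]]}}

```text
time: 35.83
position: [0.6291, -0.2521, -0.0014]
tool_rot: [2.221, 2.221, 0.0]
ft_force: [0.2, -0.1, -0.1]
grip_width: 0.404
grip_force: 11.9
```

Set it down, release, lift, then go to the walnut knob at (0.448, -0.147).

>>> {"name": "step_arm", "arguments": {"targets": [[0, 0, -0.1, 0, 0, 0, 0.3], [0, 0, 0, 0, 0, 0, 0.3], [0, 0, 0, 0, 0, 0, 0.3], [0, 0, 0, 0, 0, 0, 0.6], [0, 0, 0, 0, 0, 0, 0.6]]}}

```text
time: 36.25
position: [0.6291, -0.2521, -0.0024]
tool_rot: [2.221, 2.221, 0.0]
ft_force: [-0.9, -0.2, 0.9]
grip_width: 0.477
grip_force: 0.0
```

>>> {"name": "step_arm", "arguments": {"targets": [[0, 0, 0, 0, 0, 0, 0.6], [0, 0, 0, 0, 0, 0, 0.6], [0, 0, 1.0, 0, 0, 0, 0.6], [0, 0, 2.5, 0, 0, 0, 0.6], [0, 0, 3.0, 0, 0, 0, 0.6]]}}

```text
time: 36.67
position: [0.6273, -0.2513, 0.0615]
tool_rot: [-2.218, -2.219, 0.003]
ft_force: [-0.7, -0.0, 0.2]
grip_width: 0.6
grip_force: 0.0
```

>>> {"name": "step_arm", "arguments": {"targets": [[0, 0, 3.0, 0, 0, 0, 0.6], [-1.2, 0.7, 1.0, 0, 0, 0, 0.8], [-3, 1.7, 0, 0, 0, 0, 0.8], [-3, 1.7, 0, 0, 0, 0, 0.8], [-3, 1.7, 0, 0, 0, 0, 0.8]]}}

```text
time: 37.08
position: [0.5262, -0.1936, 0.1035]
tool_rot: [2.221, 2.22, 0.001]
ft_force: [-0.5, -0.2, 0.7]
grip_width: 0.772
grip_force: 0.0
```

>>> {"name": "step_arm", "arguments": {"targets": [[-3, 1.7, 0, 0, 0, 0, 0.8], [-3, 1.7, 0, 0, 0, 0, 0.8], [-1.8, 1.2, 0, 0, 0, 0, 0.8], [0, 0, 0, 0, 0, 0, 0.8], [0, 0, 0, 0, 0, 0, 0.8]]}}

```text
time: 37.5
position: [0.4491, -0.1478, 0.1037]
tool_rot: [2.219, 2.221, 0.002]
ft_force: [0.2, 0.1, 0.6]
grip_width: 0.797
grip_force: 0.0
```

>>> {"name": "step_arm", "arguments": {"targets": [[0, 0, 0, 0, 0, 0, 0.8], [0, 0, 0, 0, 0, 0, 0.8], [0, 0, 0, 0, 0, 0, 0.8], [0, 0, 0, 0, 0, 0, 0.8], [0, 0, 0, 0, 0, 0, 0.8]]}}

```text
time: 37.92
position: [0.4493, -0.1483, 0.1023]
tool_rot: [-2.222, -2.221, 0.0]
ft_force: [0.0, 0.1, 0.2]
grip_width: 0.8
grip_force: 0.0
```

```bash
python3 w.py
```

```text
tcp [ 0.4492 -0.1482  0.1023] [-2.222 -2.221  0.   ] 0.8006257897978035
[474   0 166 120] [ 46. 117. 213.] zt 0.015 c 0.5956 -0.0372 r 0.0584 d cm [14.64 11.11]
[172 201  63  58] [  1. 139. 133.] zt 0.042 c 0.3727 -0.1364 r 0.0160 d cm [-7.65  1.18]
[295 212  57  60] [84. 44. 24.] zt 0.042 c 0.4480 -0.1448 r 0.0158 d cm [-0.12  0.34]
[497 275 143  29] [20. 44. 78.] zt 0.015 c 0.6215 -0.1878 r 0.0489 d cm [17.23 -3.95]
[243 294  30  32] [251. 228.  74.] zt 0.011 c 0.4006 -0.2021 r 0.0149 d cm [-4.86 -5.38]
```

The turquoise knob is 75 mm to the side, so narrow the opening to 0.65 for clearance.

>>> {"name": "step_arm", "arguments": {"targets": [[-0.1, 0.3, -1.0, 0, 0, 0, 0.65], [0, 0, -2.0, 0, 0, 0, 0.65], [0, 0, -2.0, 0, 0, 0, 0.65], [0, 0, -2.0, 0, 0, 0, 0.65], [0, 0, -2.0, 0, 0, 0, 0.65]]}}

```text
time: 38.38
position: [0.4476, -0.1447, 0.0109]
tool_rot: [-2.221, -2.221, 0.0]
ft_force: [0.7, 0.1, 1.0]
grip_width: 0.653
grip_force: 0.0
```

>>> {"name": "step_arm", "arguments": {"targets": [[0, 0, -1.2, 0, 0, 0, 0.65], [0, 0, -0.8, 0, 0, 0, 0.65], [0, 0, 0, 0, 0, 0, 0.65], [0, 0, 0, 0, 0, 0, 0.3], [0, 0, 0, 0, 0, 0, 0.3]]}}

```text
time: 38.8
position: [0.4487, -0.1451, -0.0069]
tool_rot: [2.221, 2.221, 0.001]
ft_force: [0.3, -0.4, 0.3]
grip_width: 0.572
grip_force: 0.0
```

>>> {"name": "step_arm", "arguments": {"targets": [[0, 0, 0, 0, 0, 0, 0.3], [0, 0, 0, 0, 0, 0, 0.3], [0, 0, 0, 0, 0, 0, 0.3], [0, 0, 0, 0, 0, 0, 0.3], [0, 0, 0, 0, 0, 0, 0.3]]}}

```text
time: 39.22
position: [0.4487, -0.1452, -0.0068]
tool_rot: [2.221, 2.22, 0.001]
ft_force: [-0.6, 0.2, 3.8]
grip_width: 0.401
grip_force: 12.0
```

>>> {"name": "step_arm", "arguments": {"targets": [[0, 0, 0, 0, 0, 0, 0.3], [0, 0, 0, 0, 0, 0, 0.3], [0, 0, 0.5, 0, 0, 0, 0.3], [0, 0, 1.5, 0, 0, 0, 0.3], [0, 0, 2.5, 0, 0, 0, 0.3]]}}

```text
time: 39.63
position: [0.4452, -0.1443, 0.0356]
tool_rot: [-2.218, -2.218, 0.005]
ft_force: [0.7, 0.5, 0.3]
grip_width: 0.404
grip_force: 12.0
```

>>> {"name": "step_arm", "arguments": {"targets": [[0, 0, 2.5, 0, 0, 0, 0.3], [0, 0, 2.5, 0, 0, 0, 0.3], [1, 0.7, 1, 0, 0, 0, 0.3], [2.5, 1.8, 0, 0, 0, 0, 0.3], [2.5, 1.8, 0, 0, 0, 0, 0.3]]}}

```text
time: 40.05
position: [0.5088, -0.1027, 0.0988]
tool_rot: [2.223, 2.217, 0.002]
ft_force: [0.7, 0.1, -0.8]
grip_width: 0.404
grip_force: 12.0
```

>>> {"name": "step_arm", "arguments": {"targets": [[2.7, 2.0, 0, 0, 0, 0, 0.3], [2.7, 2.0, 0, 0, 0, 0, 0.3], [2.4, 1.8, 0, 0, 0, 0, 0.3], [1.3, 1.1, 0, 0, 0, 0, 0.3], [0, 0, 0, 0, 0, 0, 0.3]]}}

```text
time: 40.47
position: [0.6011, -0.0284, 0.0969]
tool_rot: [-2.215, -2.227, -0.003]
ft_force: [-0.4, 0.3, -0.6]
grip_width: 0.398
grip_force: 12.0
```

>>> {"name": "step_arm", "arguments": {"targets": [[0, 0, 0, 0, 0, 0, 0.3], [0, 0, 0, 0, 0, 0, 0.3], [0, 0, 0, 0, 0, 0, 0.3], [0, 0, 0, 0, 0, 0, 0.3], [0, 0, 0, 0, 0, 0, 0.3]]}}

```text
time: 40.88
position: [0.5985, -0.034, 0.0977]
tool_rot: [2.223, 2.22, -0.0]
ft_force: [0.1, 0.5, -1.3]
grip_width: 0.401
grip_force: 12.0
```

```bash
python3 k.py
```

```text
[ 0.59866183 -0.03382682  0.09773049] [2.22244929e+00 2.21988280e+00 1.49253649e-05] 0.3993679971747807
3878 0.048813771709837986 ((0.5985010266304016, -0.0331055149435997), 0.01756819151341915)
```

>>> {"name": "step_arm", "arguments": {"targets": [[0, 0, -1.0, 0, 0, 0, 0.3], [0, 0, -2.2, 0, 0, 0, 0.3], [0, 0, -2.5, 0, 0, 0, 0.3], [0, 0, -2.0, 0, 0, 0, 0.3], [0, 0, -1.2, 0, 0, 0, 0.3]]}}

```text
time: 41.4
position: [0.5969, -0.033, 0.0053]
tool_rot: [-2.219, -2.219, 0.004]
ft_force: [-0.2, -0.7, -0.4]
grip_width: 0.404
grip_force: 12.0
```

>>> {"name": "step_arm", "arguments": {"targets": [[0, 0, -0.6, 0, 0, 0, 0.3], [0, 0, -0.3, 0, 0, 0, 0.3], [0, 0, -0.2, 0, 0, 0, 0.3], [0, 0, 0, 0, 0, 0, 0.3], [0, 0, 0, 0, 0, 0, 0.3]]}}

```text
time: 41.82
position: [0.6, -0.0331, -0.0014]
tool_rot: [2.22, 2.22, 0.002]
ft_force: [0.5, -0.3, -1.6]
grip_width: 0.398
grip_force: 12.0
```

>>> {"name": "step_arm", "arguments": {"targets": [[0, 0, 0, 0, 0, 0, 0.3], [0, 0, 0, 0, 0, 0, 0.3], [0, 0, 0, 0, 0, 0, 0.3], [0, 0, 0, 0, 0, 0, 0.6], [0, 0, 0, 0, 0, 0, 0.6]]}}

```text
time: 42.23
position: [0.5992, -0.033, -0.0023]
tool_rot: [2.221, 2.221, 0.0]
ft_force: [-0.3, -0.1, 0.2]
grip_width: 0.482
grip_force: 0.0
```

>>> {"name": "step_arm", "arguments": {"targets": [[0, 0, 0, 0, 0, 0, 0.6], [0, 0, 0, 0, 0, 0, 0.6], [0, 0, 1.0, 0, 0, 0, 0.6], [0, 0, 2.5, 0, 0, 0, 0.6], [0, 0, 3.0, 0, 0, 0, 0.6]]}}

```text
time: 42.65
position: [0.5971, -0.033, 0.0618]
tool_rot: [-2.219, -2.219, 0.005]
ft_force: [0.7, -0.6, -0.1]
grip_width: 0.598
grip_force: 0.0
```

>>> {"name": "step_arm", "arguments": {"targets": [[0, 0, 3.0, 0, 0, 0, 0.6], [-2, 0, 3.0, 0, 0, 0, 0.6], [-3, 0, 3.0, 0, 0, 0, 0.6], [-3, 0, 1, 0, 0, 0, 0.6], [-2, 0, 0, 0, 0, 0, 0.6]]}}

```text
time: 43.07
position: [0.4998, -0.0331, 0.1664]
tool_rot: [2.218, 2.218, 0.007]
ft_force: [0.1, 0.2, -0.2]
grip_width: 0.594
grip_force: 0.0
```

>>> {"name": "step_arm", "arguments": {"targets": [[0, 0, 0, 0, 0, 0, 0.6], [0, 0, 0, 0, 0, 0, 0.6], [0, 0, 0, 0, 0, 0, 0.6], [0, 0, 0, 0, 0, 0, 0.6], [0, 0, 0, 0, 0, 0, 0.6]]}}

```text
time: 43.48
position: [0.5, -0.033, 0.1615]
tool_rot: [-2.221, -2.221, 0.001]
ft_force: [-0.5, 1.0, -1.2]
grip_width: 0.598
grip_force: 0.0
```

Run:
```python
from f import *
print(ctrl.get_state()["position"],ctrl.get_state()["ft_force"])
for n in("scene","side","wrist"): shot(n)
for n in("scene","side"):
    for q in((.599,.251),(.6,.033),(.6,-.033),(.63,-.252)): circ(n,.036,.05,*q,.03)
_,a,_=load("scene");_,b,_=load("side"); save(np.hstack([cv2.resize(a[160:400,100:540],(400,300)),b[100:400,200:600]]),"end")
```

```text
[ 0.5000309  -0.03295154  0.16152952] [-0.46500353  0.99452129 -1.22975912]
scene 520 [0.5998 0.2497] 0.0272 bbox [[0.5754, 0.2261], [0.6247, 0.2742]]
scene 386 [0.6013 0.0315] 0.0194 bbox [[0.5833, 0.0133], [0.6198, 0.0494]]
scene 295 [ 0.6009 -0.0335] 0.0181 bbox [[0.5866, -0.0496], [0.617, -0.0169]]
scene 293 [ 0.6302 -0.2528] 0.0183 bbox [[0.6152, -0.2689], [0.6466, -0.2365]]
side 27 [0.5791 0.2563] 0.0142 bbox [[0.5728, 0.2447], [0.5855, 0.2684]]
side 349 [0.6009 0.0287] 0.02 bbox [[0.5824, 0.0106], [0.6172, 0.0467]]
side 301 [ 0.6   -0.038] 0.0195 bbox [[0.5816, -0.0528], [0.6151, -0.0214]]
side 402 [ 0.6289 -0.2551] 0.0183 bbox [[0.6123, -0.2722], [0.6444, -0.2392]]
```

View pics/end.png

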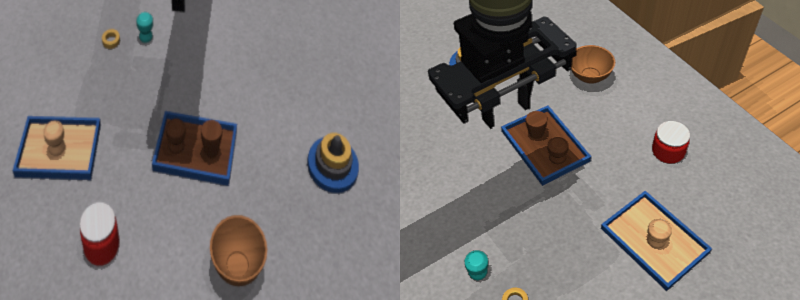

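Both walnut pieces stand in the dark tray (scene half px 175,135 and 210,138), the maple knob stands in the pale tray (55,135), and the rings are stacked on the stand (335,155). The bowl and tin have not moved, so I'm handing in.

```bash
python3 -c "from bench import ctrl; print(ctrl.close_job())"
```

```text
the job is handed in; nothing more can be done
None
```

I finished the job and handed it in at about 44 s: both spacers are stacked on the post and each was pressed with about 10 N, the walnut knob and foot stand in the dark tray, the maple knob stands in the pale tray, and the bowl and tin were left where they were; the hand-in returned no verdict.

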